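# Gang salvaged pulleys on a keyed mandrel and clamp them

### The arm

A 6-joint arm with a two-finger parallel gripper is mounted at the origin on the work surface. World frame = base frame: x ahead of the robot, y to its left, z up, the work surface at z = 0. Lengths are in m, angles in degrees, forces in N, time in s.
With the tool pointing down it reaches from about 0.4 to 0.825 m from the base axis. Payload 7 kg.
Tool frame: the origin (TCP) lies midway between the tips of the shut fingers; the grasp point (between the pads) lies 19 mm behind it; z points along the fingers, x is the direction in which the jaws open and shut, and the axes are right-handed (so a half turn about z gives the same grasp; the last joint's range is limited). The gripper opens to 88 mm and grips with 3 to 60 N. Pads are 19 mm wide; open, the fingers measure 130 mm over their backs; the gripper's body (78 mm by 193 mm) begins 47 mm behind the grasp point.
Start: joints at [89.33, 20.546, 0.682, 0, -70.136, -16.507], TCP at [0.199, 0.645, 0.227] pointing down, gripper open.
Joint ranges: [-176.03, 176.03], [-82.01, 121.73], [-58.28, 71.71], [-173.87, 95.51], [-174.79, -0.11], [-173.66, 173.66]. Speed limits (degrees/s): [136.94, 136.94, 172.46, 180, 180, 180].

### API

Orientations are given as [roll, pitch, yaw] about the fixed x, y, z axes, in that order (R = Rz(yaw) Ry(pitch) Rx(roll)).
In Python, from plant import * gives the robot as it stands. The module is installed in compiled form; this text tells all that it offers.
- The arm moves only by the shell command python3 -m pendant 'ROWS' [OPENING]. ROWS is JSON, a list that holds one entry, the list of rows, each a list of 6 numbers: the shift along the world's x, y, z in mm, then the turn, a rotation vector about the world's x, y, z in degrees. A call has 1 to 10 rows; each row is the pose to reach, as a shift and turn from the pose commanded when the call began; what a row does not reach only later rows make up. A row lasts 1/8 s, in which the tool goes at most 62.5 mm and 10.7 degrees, less where a joint would pass 70% of its speed; a pose out of reach is approached as far as the arm can. A call with a gripper value outside its range is refused whole. OPENING is the closure, from -1 (fully open) to 1 (shut), set as the call begins (- or left out, the last holds). The fingers move at their own pace and stop on an object; the grip force is fixed at half the most. Time passes only in rows, so rows that repeat a pose let the fingers close. It gives the time, the measured TCP pose, the force and the opening at its end, in the units of the state.
- get_obs(): the state, without advancing time (a new reading comes with each control period).
- snapshot(name): name is "scene" or "top" or "wrist"; returns a dict with "pixels" (480x640x3 uint8, red, green, blue), "depth" (480x640 float32, m along the optical axis (not along the pixel's ray), 0 where there is no reading), "fx", "fy", "cx", "cy" (pixels), "pose" (4x4, takes a point from camera to world coordinates); the wrist camera has in their place "tool_from_camera" (4x4, takes a point from camera to tool coordinates, whose origin is the TCP and whose axes are the tool frame's). Camera axes: x right, y down, z forward; pixel columns grow to the right and rows downward; lengths in m; the calibration is good to about 2 mm. A picture is of the moment at which its call begins: read the wrist's pose just before it.
- close_job(): hands the job in, once; it reports no verdict.
The state is a dict: "clock": time; "joint_pos": joint angles; "qvel": joint speeds; "tau": joint torques, N m; "tool_pos": TCP position; "orientation": TCP orientation; "force": force on the tool from outside, world axes, zero at the start; "moment": the same for the moment, N m; "opening": finger opening in m.
Only numpy, scipy, OpenCV 4.12 (cv2) and the standard library are available. Lean on these libraries where they do the work, as an engineer would, in place of code of your own. Each camera call takes 0.05 s, during which the arm holds its last target. There are 200 camera calls.

### The job

Set up the salvaged belt pulleys for cleaning: swing the clamp arm out, and push every pulley whose two keyways line up with the keys of the mandrel on the green stand fully home on that mandrel, making the stack up to three parts with the plain brass spacers if there are fewer than three such pulleys. Then swing the arm back against its stop over the stack and screw the knurled thumbscrew down until it is tight at its end stop, so that its pad presses firmly on the stack. Leave the pulleys that do not fit and any spacers not needed lying flat on the bench, and do not disturb the oil bottle, brush and mug.

Things in the scene. Friction and masses are not known exactly. Their poses are not given: they have to be found in the camera images.
- mandrel_a: fixed steel mandrel: flange 60 mm wide, 5 mm thick, then a 22.6 mm shaft up to z 62 mm, coned from 58. Two brass keys 7.8 mm wide, out to 15.5 mm from the axis, rise from the flange to z 53 (top 2 mm bevelled) on OPPOSITE sides: its +x and -x. Origin under the flange, on the axis. One mandrel is in use on the stand (at work_seat), the other is a spare on a wooden block; which is which varies
- mandrel_b: the same mandrel, except that its two keys stand at a RIGHT ANGLE: one along its +x, one along its +y
- pulley_a1: bare aluminium V-belt pulley, 64 mm across, 20 mm thick, flat faces; 25 mm bore with two 10 mm wide keyways cut out to 16.8 mm from the axis; its keyways lie OPPOSITE each other, along its +x and -x. About 0.22 kg. Origin at the centre of its underside, z up; starts flat on the cardboard on the bench. May be absent
- pulley_a2: blue painted V-belt pulley, 64 mm across, 20 mm thick, flat faces; 25 mm bore with two 10 mm wide keyways cut out to 16.8 mm from the axis; its keyways lie OPPOSITE each other, along its +x and -x. About 0.22 kg. Origin at the centre of its underside, z up; starts flat on the cardboard on the bench. May be absent
- pulley_a3: dark steel V-belt pulley, 64 mm across, 20 mm thick, flat faces; 25 mm bore with two 10 mm wide keyways cut out to 16.8 mm from the axis; its keyways lie OPPOSITE each other, along its +x and -x. About 0.22 kg. Origin at the centre of its underside, z up; starts flat on the cardboard on the bench. May be absent
- pulley_b1: bare aluminium V-belt pulley, 64 mm across, 20 mm thick, flat faces; 25 mm bore with two 10 mm wide keyways cut out to 16.8 mm from the axis; its keyways lie at a RIGHT ANGLE to each other, along its +x and +y. About 0.22 kg. Origin at the centre of its underside, z up; starts flat on the cardboard on the bench. May be absent
- pulley_b2: blue painted V-belt pulley, 64 mm across, 20 mm thick, flat faces; 25 mm bore with two 10 mm wide keyways cut out to 16.8 mm from the axis; its keyways lie at a RIGHT ANGLE to each other, along its +x and +y. About 0.22 kg. Origin at the centre of its underside, z up; starts flat on the cardboard on the bench. May be absent
- pulley_b3: dark steel V-belt pulley, 64 mm across, 20 mm thick, flat faces; 25 mm bore with two 10 mm wide keyways cut out to 16.8 mm from the axis; its keyways lie at a RIGHT ANGLE to each other, along its +x and +y. About 0.22 kg. Origin at the centre of its underside, z up; starts flat on the cardboard on the bench. May be absent
- spacer_1: plain brass spacer ring, 50 mm outside, 34 mm bore (it passes over shaft and keys at any angle), 20 mm thick like a pulley. Origin at the centre of its underside; starts flat on the cardboard
- spacer_2: plain brass spacer ring, 50 mm outside, 34 mm bore (it passes over shaft and keys at any angle), 20 mm thick like a pulley. Origin at the centre of its underside; starts flat on the cardboard
- work_seat (a point): on top of the green stand's fixed base plate (15 mm thick): where the mandrel in use stands, below the screw when the arm is closed. The three parts of a full stack have their undersides 20, 40 and 60 mm above the bench; the stack ends at 80 mm, 3 mm above the shaft's end
- clamp_pivot (a point): on the axis of the upright column (26 mm thick, 114 mm tall) that carries the swing arm, at the arm's top face, 110 mm above the bench; the column stands 110 mm from the axis of the mandrel in use
- clamp_arm (a joint): swing of the clamp arm about the column, rad: 0 = at its stop, screw over the mandrel; grows to 1.9 as it swings out (counter-clockwise from above, free end towards the robot). Stays where left (friction 0.15 N m). The arm is 30 mm wide, 96 to 110 mm above the bench, 110 mm from column to screw; it can be swung by holding the thumbscrew's head
- thumbscrew (a joint): turn of the knurled clamping screw in the arm's end, rad: 0 = fully raised, grows clockwise seen from above, 3 mm down a turn, end stop at 18. Friction 0.03 N m, stays where left. Over a full stack its pad touches at about 14.7 rad, then a spring resists with 8 N per mm (about 4 N per rad)
- thumbscrew_grip (a point): centre of the thumbscrew's brass knurled head, an upright cylinder 34 mm across and 24 mm high, on the screw's axis; 132 mm above the bench when raised, going down with the screw (the head's underside is 10 mm above the arm when raised, 2 mm when tight). x and y turn with the head
- pressure_pad: round steel pad 48 mm across, 6 mm thick, under the arm on the end of the screw. Its flat underside is 87 mm above its origin, which lies on the screw's axis (at bench level when fully raised)
- oil_bottle: bystander: amber sewing-machine oil bottle with a red cap, 44 mm across, 95 mm tall, origin under its centre
- cleaning_brush: bystander: flat wooden-handled cleaning brush lying on the bench, about 42 mm wide, origin under its middle
- tea_mug: bystander: blue mug, 76 mm across and 85 mm tall, origin under its centre
There are look-alikes about, which are no part of the job. What is shaped like the pulley_b1 but purple is not meant. Leave any turquoise look-alike of the pulley_a2 alone.

How it is judged:
By the outcome, as a careful person would: the job done as asked, in the order asked, and still so for the second after the job is handed in, with the robot touching nothing.
Of pulley_a1, pulley_a2, pulley_a3 only 1 to 3 are there at a start; the rules pass over those that are not, and their reading is None.
Of pulley_b1, pulley_b2, pulley_b3 only 1 to 3 are there at a start; the rules pass over those that are not, and their reading is None.
At some moment in a run one of pulley_a1, pulley_a2, pulley_a3, pulley_b1, pulley_b2, pulley_b3, spacer_1, spacer_2 may be knocked a few centimetres aside while the robot is not near it.
Once in a run the grip may slacken for a moment while it holds something.
It also fails if it takes over 210 s, if anything falls off the work surface, if the arm or the gripper's body presses on something with over 40 N, if the wrist force passes 120 N, or if a joint passes its speed limit or range.

## Working session

There is one attempt and no reset: what is moved stays moved. The work goes in short steps, Python scripts to look and compute and a shell command to move; the robot and the scene stay as the last step left them, time stands still between calls to the robot, and variables do not carry over. Pictures are saved under pics/ and viewed, about 12 in all and at most 16, crops included, and the job is handed in when it is done.

```bash
mkdir -p pics; ls; cat > h.py <<'E'
from plant import *
import numpy as np, cv2
def save(n,s,crop=None,scale=1):
    im=cv2.cvtColor(s["pixels"],cv2.COLOR_RGB2BGR)
    if crop: x0,y0,x1,y1=crop; im=im[y0:y1,x0:x1]
    if scale!=1: im=cv2.resize(im,None,fx=scale,fy=scale,interpolation=cv2.INTER_CUBIC)
    cv2.imwrite("pics/"+n+".png",im)
def ray(s,u,v,z,pose=None):
    P=s["pose"] if pose is None else pose
    d=P[:3,:3]@np.array([(u-s["cx"])/s["fx"],(v-s["cy"])/s["fy"],1]); o=P[:3,3]
    return o+d*(z-o[2])/d[2]
def cloud(s,pose=None):
    P=s["pose"] if pose is None else pose
    v,u=np.mgrid[:480,:640]; d=s["depth"]
    p=np.stack([(u-s["cx"])/s["fx"]*d,(v-s["cy"])/s["fy"]*d,d],-1)
    return p@P[:3,:3].T+P[:3,3]
def toolpose(o):
    from scipy.spatial.transform import Rotation as R
    T=np.eye(4);T[:3,:3]=R.from_euler('xyz',o["orientation"],degrees=True).as_matrix();T[:3,3]=o["tool_pos"];return T
E
python3 - <<'E'
from h import *
o=get_obs();print(o)
for n in("top","scene"):
    s=snapshot(n);save(n+"0",s);np.savez(n+"0.npz",**s);print(n,s["fx"],s["cx"],s["cy"],s["pose"].round(3).tolist())
E
```

```text
pics
{'clock': 0.0, 'joint_pos': array([ 8.93298119e+01,  2.05902224e+01,  6.35263648e-01, -2.02681762e-02,
       -7.01362310e+01, -1.65090231e+01]), 'qvel': array([-0.00296547, -0.1305021 ,  0.05843811,  0.02499415, -0.00505222,
        0.07113778]), 'tau': array([-2.77938725e-04, -5.82710409e+01,  2.93062234e+01,  6.99726954e+00,
        6.94929447e-03, -1.57199293e-04]), 'tool_pos': array([0.19922552, 0.64442682, 0.22564723]), 'orientation': array([-1.79992353e+02, -9.28452883e-02, -1.07186119e+02]), 'force': array([ 0.09547805, -0.14236101,  0.13110746]), 'moment': array([-0.05220008,  0.03588201,  0.02024619]), 'opening': 0.08716843665781135}
top 595.7501746438893 323.7209988831866 237.41912991938025 [[-0.001, -0.999, 0.033, 0.491], [-1.0, 0.001, 0.014, 0.047], [-0.014, -0.033, -0.999, 1.585], [0.0, 0.0, 0.0, 1.0]]
scene 582.6891074644222 306.9125831821959 234.93327623296548 [[0.697, 0.412, -0.587, 1.311], [0.717, -0.379, 0.585, -0.717], [0.019, -0.829, -0.56, 0.831], [0.0, 0.0, 0.0, 1.0]]
```

View pics/top0.png

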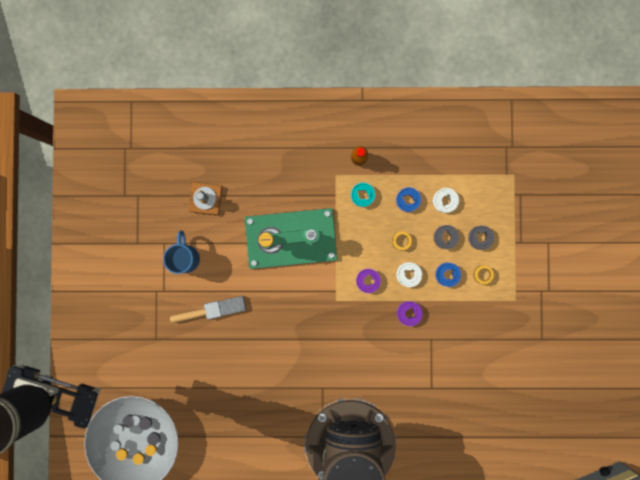

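View pics/scene0.png

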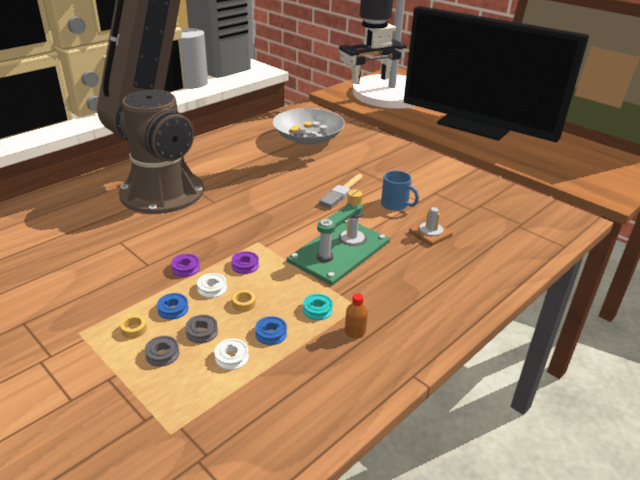

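The top view shows stand and mandrel near (270,242), column (312,236) and six candidate pulleys on the cardboard, plus purple and turquoise look-alikes. I'll zoom in to read the keyways.

```bash
python3 - <<'E'
from h import *
s=dict(np.load("top0.npz"))
save("z",s,(335,180,515,330),4.4)
c=cloud(s)
for n,(u,v) in dict(screw=(267,239),col=(312,236),spare=(205,198)).items():
    print(n,c[v-6:v+7:3,u-6:u+7:3,2].round(3).tolist())
hsv=cv2.cvtColor(s["pixels"],cv2.COLOR_RGB2HSV)
z=c[...,2]
m=((z>.012)&(z<.03)).astype(np.uint8); m[:,:340]=0; m[:178]=0; m[330:]=0; m[:,515:]=0
n,l,st,ce=cv2.connectedComponentsWithStats(m)
for i in range(1,n):
    if st[i,4]>60:
        (u,v),r=cv2.minEnclosingCircle(np.argwhere(l==i)[:,::-1].astype(np.float32))
        print((round(u,1),round(v,1)),round(r/s["fx"]*1565,1),st[i,4],ray(s,u,v,.02).round(4)[:2],np.median(s["pixels"][l==i],0))
E
```

```text
screw [[0.095, 0.142, 0.141, 0.107, 0.108], [0.143, 0.144, 0.142, 0.14, 0.11], [0.144, 0.146, 0.148, 0.147, 0.102], [0.145, 0.145, 0.137, 0.142, 0.107], [0.141, 0.147, 0.146, 1.585, 0.106]]
col [[0.116, 0.115, 0.115, 0.106, 0.017], [0.114, 0.114, 0.114, 0.112, 0.105], [0.116, 0.113, 0.112, 0.114, 0.115], [0.109, 0.113, 0.111, 0.107, 0.018], [0.016, 0.114, 0.109, 0.024, 0.014]]
spare [[0.075, 0.066, 0.024, 0.018, 0.021], [0.08, 0.079, 0.056, 0.019, 0.022], [0.077, 0.077, 0.055, 0.02, 0.021], [0.025, 0.067, 0.035, 0.023, 0.018], [0.02, 0.017, 0.022, 0.026, 0.021]]
(362.3, 194.1) 31.9 374 [ 0.6573 -0.0329] [  0. 172. 163.]
(407.8, 199.0) 32.6 376 [ 0.6441 -0.1524] [ 44.  98. 163.]
(445.7, 199.8) 32.1 367 [ 0.6417 -0.2521] [222. 226. 219.]
(446.1, 236.6) 32.1 379 [ 0.545  -0.2523] [94. 92. 93.]
(481.3, 237.0) 32.5 383 [ 0.5437 -0.3442] [93. 91. 91.]
(401.5, 240.5) 25.3 152 [ 0.5349 -0.1355] [221.5 169.   62. ]
(408.9, 274.4) 32.2 377 [ 0.4461 -0.1543] [224. 227. 220.]
(447.9, 274.3) 32.2 381 [ 0.4463 -0.2561] [ 43.  97. 161.]
(483.1, 274.4) 26.4 173 [ 0.4461 -0.3479] [216. 164.  60.]
(367.7, 280.5) 32.1 371 [ 0.43   -0.0465] [132.  60. 163.]
(409.2, 313.5) 32.2 378 [ 0.3441 -0.1545] [129.  59. 164.]
```

View pics/z.png

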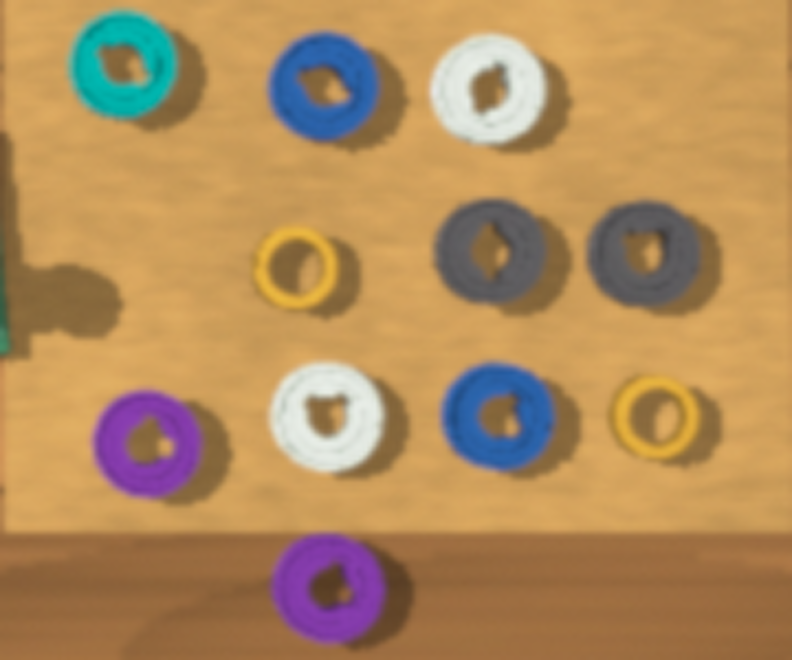

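Opposite-keyway pulleys: blue (409,200), white (446,200), dark (446,237). Right-angle ones: white (409,275), blue (448,275), dark (482,237). Next I'll locate the screw and column, and check where the camera sits on the wrist.

```bash
python3 - <<'E'
from h import *
s=dict(np.load("top0.npz")); c=cloud(s); z=c[...,2]
hsv=cv2.cvtColor(s["pixels"],cv2.COLOR_RGB2HSV)
def comp(m,zz):
    n,l,st,ce=cv2.connectedComponentsWithStats(m.astype(np.uint8))
    i=1+np.argmax(st[1:,4]); (u,v),r=cv2.minEnclosingCircle(np.argwhere(l==i)[:,::-1].astype(np.float32))
    print((u,v),r/s["fx"]*(1.585-zz),st[i],ray(s,u,v,zz).round(4))
R=np.zeros((480,640),bool);R[200:280,240:345]=1
comp(R&(z>.125)&(z<.16)&(hsv[...,0]>12)&(hsv[...,0]<35)&(hsv[...,1]>120),.144)
comp(R&(z>.09)&(z<.125)&(np.mgrid[:480,:640][1]>300),.114)
R[:]=0;R[180:215,190:225]=1
comp(R&(z>.065)&(z<.09),.077)
s2=dict(np.load("scene0.npz")); save("zs",s2,(285,180,475,280),4)
w=snapshot("wrist");print(w["fx"],w["cx"],w["cy"],w["tool_from_camera"].round(3).tolist())
E
```

```text
(265.2608642578125, 239.3913116455078) 0.017479485393765006 [259 233  14  14 165] [0.5345 0.2087 0.144 ]
(309.20587158203125, 235.5) 0.024391998244843865 [301 227  19  17 251] [0.5449 0.1032 0.114 ]
(200.0, 196.5) 0.0141504402059263 [196 191   9  12  74] [0.6461 0.3829 0.077 ]
411.7667527214326 318.19472853006545 242.7039935494475 [[1.0, -0.0, 0.0, 0.001], [0.0, 0.966, 0.259, -0.068], [-0.0, -0.259, 0.966, -0.158], [0.0, 0.0, 0.0, 1.0]]
```

View pics/zs.png

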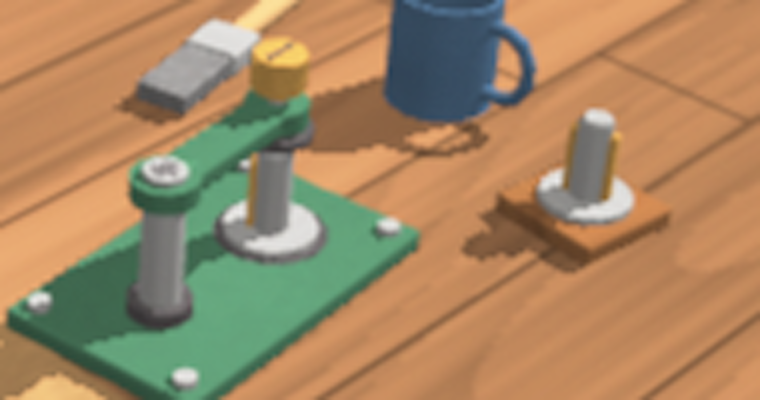

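Keys on the spare stand opposite each other (both flanks at ~(575,160) and (612,165)); the mandrel in use shows one key at (252,190), with the rest hidden. I'll go above the screw and look with the wrist camera.

```bash
python3 -m pendant '[[[335,-436,0,0,0,-67],[335,-436,0,0,0,-67],[335,-436,0,0,0,-67],[335,-436,0,0,0,-67],[335,-436,0,0,0,-67],[335,-436,0,0,0,-67],[335,-436,0,0,0,-67],[335,-436,0,0,0,-67],[335,-436,0,0,0,-67],[335,-436,0,0,0,-67]]]' -1
python3 -m pendant '[[[0,0,0,0,0,0],[0,0,0,0,0,0]]]'
python3 - <<'E'
from h import *
o=get_obs();w=snapshot("wrist");save("w1",w)
np.savez("w1.npz",P=toolpose(o)@w["tool_from_camera"],**w)
print(o["tool_pos"],o["orientation"],o["joint_pos"].round(1))
E
```

```text
clock: 1.4
tool_pos: [0.5357, 0.206, 0.226]
orientation: [-180.0, -0.0, -174.4]
force: [-1.3, 0.6, -0.6]
opening: 0.0877
clock: 1.65
tool_pos: [0.5338, 0.2097, 0.2265]
orientation: [180.0, -0.0, -174.1]
force: [-0.3, 0.2, -0.2]
opening: 0.0878
[0.53380159 0.20970558 0.22653245] [ 1.79994807e+02 -6.93576524e-03 -1.74107770e+02] [ 41.   11.  -12.4  -0.  -66.5 -35.1]
```

View pics/w1.png

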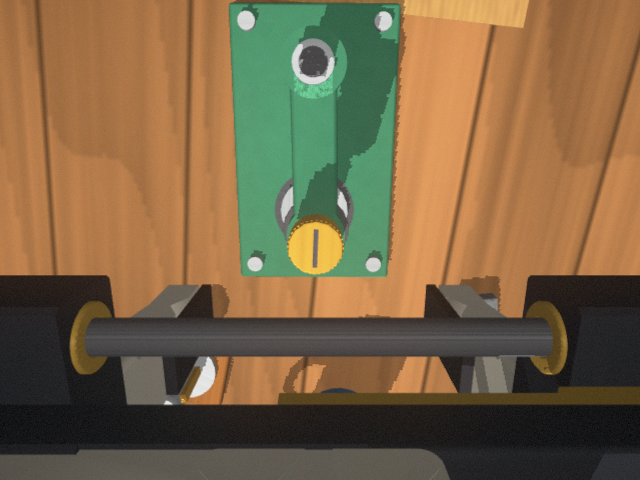

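The wrist view shows screw head at (316,246) and column cap at (313,61), with the arm straight between them. Computing their positions.

```bash
python3 - <<'E'
from h import *
w=dict(np.load("w1.npz"));P=w["P"];c=cloud(w,P)
hsv=cv2.cvtColor(w["pixels"],cv2.COLOR_RGB2HSV)
m=((hsv[...,0]>15)&(hsv[...,0]<35)&(hsv[...,1]>150)&(c[...,2]>.12)).astype(np.uint8);m[:200]=0;m[280:]=0;m[:,:280]=0;m[:,350:]=0
print("head z",np.median(c[...,2][m>0]))
m2=(m>0)&(abs(c[...,2]-np.median(c[...,2][m>0]))<.004)
(u,v),r=cv2.minEnclosingCircle(np.argwhere(m2)[:,::-1].astype(np.float32));a=ray(w,u,v,.144,P);print(u,v,r,a)
g=(hsv[...,1]<60).astype(np.uint8);g[:30]=0;g[95:]=0;g[:,:285]=0;g[:,345:]=0
(u,v),r=cv2.minEnclosingCircle(np.argwhere(g)[:,::-1].astype(np.float32));print("col z",np.median(c[...,2][g>0]));b=ray(w,u,v,.114,P);print(u,v,r,b)
d=a-b;print(np.hypot(d[0],d[1]),np.degrees(np.arctan2(d[1],d[0])))
E
```

```text
head z 0.14269202266239733
315.25 246.0 28.0012149810791 [0.53409176 0.20661    0.144     ]
col z 0.11362579891059835
312.5 61.08695602416992 23.350849151611328 [0.54685202 0.0990245  0.114     ]
0.1083395770736441 96.76400982666539
```

```bash
python3 -m pendant '[[[0,-2,-60,0,0,0],[0,-2,-90,0,0,0],[0,-2,-108,0,0,0],[0,-2,-108,0,0,0],[0,-2,-108,0,0,0]]]'
python3 -m pendant '[[[0,0,0,0,0,0],[0,0,0,0,0,0],[0,0,0,0,0,0],[0,0,0,0,0,0],[0,0,0,0,0,0],[0,0,0,0,0,0]]]' 1
python3 -m pendant '[[[-9.5,-1.5,0,0,0,5],[-19,-4,0,0,0,10],[-28,-7,0,0,0,15],[-36.5,-11,0,0,0,20],[-45,-15.5,0,0,0,25],[-53,-21,0,0,0,30],[-60,-27,0,0,0,35],[-67,-34,0,0,0,40],[-73.5,-41,0,0,0,45],[-79,-49,0,0,0,50]]]'
```

```text
clock: 2.33
tool_pos: [0.5347, 0.2078, 0.1195]
orientation: [180.0, 0.1, -174.1]
force: [-0.2, -0.1, -0.3]
opening: 0.0874
clock: 3.08
tool_pos: [0.5346, 0.207, 0.1186]
orientation: [180.0, 0.0, -174.2]
force: [-1.9, -0.0, -0.8]
opening: 0.0333
clock: 4.32
tool_pos: [0.4566, 0.1575, 0.1187]
orientation: [-179.9, 0.1, -124.0]
force: [9.9, -3.6, -7.7]
opening: 0.0336
```

```bash
python3 -m pendant '[[[-5,-8,0,0,0,5],[-9,-17,0,0,0,10],[-12.5,-26,0,0,0,15],[-15,-35,0,0,0,20],[-17,-44.5,0,0,0,25],[-18,-54,0,0,0,30],[-18,-63.5,0,0,0,35],[-17,-73,0,0,0,40],[-16,-82.5,0,0,0,45],[-13.5,-92,0,0,0,50]]]'
python3 -m pendant '[[[0,0,0,0,0,0],[0,0,0,0,0,0],[0,0,0,0,0,0],[0,0,0,0,0,0]]]' -1
python3 -m pendant '[[[0,0,60,0,0,0],[0,0,110,0,0,0],[0,0,130,0,0,0],[0,0,130,0,0,0]]]'
python3 - <<'E'
from h import *
s=snapshot("top");np.savez("top1.npz",**s)
o=get_obs();print(o["tool_pos"],o["orientation"],o["force"])
E
```

```text
clock: 5.58
tool_pos: [0.4446, 0.0675, 0.1188]
orientation: [-179.7, 0.1, -74.0]
force: [10.1, 5.6, -12.6]
opening: 0.0333
clock: 6.08
tool_pos: [0.4417, 0.0659, 0.1186]
orientation: [180.0, -0.0, -74.2]
force: [0.9, -0.0, 0.2]
opening: 0.068
clock: 6.58
tool_pos: [0.4425, 0.0664, 0.2502]
orientation: [-179.8, 0.1, -74.2]
force: [0.3, -0.1, -1.2]
opening: 0.0877
[0.44177945 0.06605813 0.24874032] [-1.79939807e+02  3.75265435e-02 -7.41778165e+01] [-0.27909135  0.38104806 -0.59214778]
```

```bash
python3 -m pendant '[[[92,141,0,0,0,-100],[92,141,0,0,0,-100],[92,141,0,0,0,-100],[92,141,0,0,0,-100],[92,141,0,0,0,-100],[92,141,0,0,0,-100],[92,141,0,0,0,-100],[92,141,0,0,0,-100],[92,141,0,0,0,-100],[92,141,-49,0,0,-100]]]'
python3 -m pendant '[[[0,0,0,0,0,0],[0,0,0,0,0,0],[0,0,0,0,0,0],[0,0,0,0,0,0]]]'
python3 - <<'E'
from h import *
o=get_obs();w=snapshot("wrist");save("w2",w,(120,0,520,300),2)
np.savez("w2.npz",P=toolpose(o)@w["tool_from_camera"],**w)
print(o["tool_pos"],o["orientation"])
E
```

```text
clock: 7.88
tool_pos: [0.5354, 0.2079, 0.2007]
orientation: [179.9, 0.3, -174.4]
force: [0.4, 0.7, -1.8]
opening: 0.0882
clock: 8.38
tool_pos: [0.5343, 0.2072, 0.2007]
orientation: [179.9, 0.1, -174.2]
force: [-0.6, 0.2, 0.6]
opening: 0.0882
[0.53431858 0.2071953  0.20071119] [ 1.79947374e+02  9.11327032e-02 -1.74152239e+02]
```

View pics/w2.png

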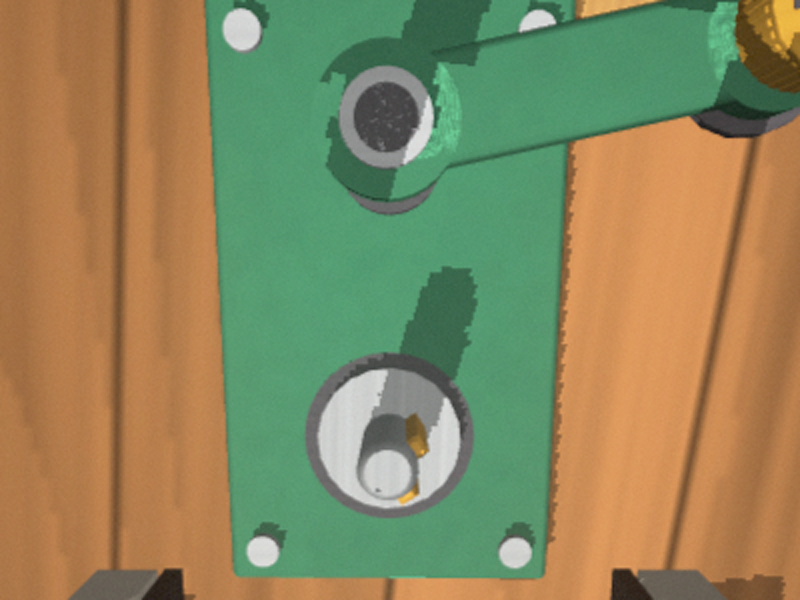

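The stand's mandrel has right-angle keys (crop (418,435) and (407,495)), so it is mandrel_b and the b-pulleys fit. I'll get closer for the exact axis and key angles.

```bash
python3 -m pendant '[[[0,12,-60,0,0,0],[0,12,-70,0,0,0],[0,12,-70,0,0,0],[0,12,-70,0,0,0],[0,12,-70,0,0,0]]]'
cat > key.py <<'E'
from h import *
o=get_obs();w=snapshot("wrist");P=toolpose(o)@w["tool_from_camera"];np.savez("w3.npz",P=P,**w)
save("w3",w,(220,80,420,300),2.7)
c=cloud(w,P);px=w["pixels"];hsv=cv2.cvtColor(px,cv2.COLOR_RGB2HSV);z=c[...,2]
near=np.hypot(c[...,0]-.534,c[...,1]-.2075)<.03
top=near&(z>.073)&(z<.081)&(hsv[...,1]<60)
q=np.argwhere(top)[:,::-1].astype(np.float32);(u,v),r=cv2.minEnclosingCircle(q);a=ray(w,u,v,.0765,P);print("shaft top",u,v,r,a, c[top].mean(0))
# flange circle
fl=near&(abs(z-.02)<.004)&(hsv[...,1]<60)
print("flange mean",c[fl].mean(0), c[fl].min(0),c[fl].max(0))
br=near&(hsv[...,0]>12)&(hsv[...,0]<35)&(hsv[...,1]>110)
n,l,st,ce=cv2.connectedComponentsWithStats(br.astype(np.uint8))
for i in range(1,n):
    if st[i,4]<15: continue
    p=c[l==i]; t=p[(p[:,2]>.064)&(p[:,2]<.071)]
    print(st[i],len(p),p[:,2].min(),p[:,2].max(),"top",len(t),t.mean(0),np.degrees(np.arctan2(*(t.mean(0)-a)[[1,0]])))
E
python3 key.py
```

```text
clock: 9.05
tool_pos: [0.5346, 0.2192, 0.1312]
orientation: [179.9, 0.1, -174.2]
force: [-0.3, 0.2, -0.5]
opening: 0.0873
shaft top 314.69683837890625 243.76771545410156 20.380046844482422 [0.53607263 0.20729956 0.0765    ] [0.53600349 0.20754449 0.07593736]
flange mean [0.53587573 0.20186504 0.01965197] [0.50472157 0.17837315 0.01602277] [0.5639728  0.23745879 0.02388865]
[326 208  15  28 262] 262 0.022867327749727218 0.06945684105406086 top 121 [0.52608396 0.19961221 0.0668902 ] -142.41789394320085
[322 254  13  12  61] 61 0.06238930370918666 0.06915044615113564 top 59 [0.52711463 0.21887626 0.06695249] 127.73255262785804
[215 317  30   1  30] 30 0.20734698145679 0.21013840674851053 top 0 [nan nan nan] nan
[246 317  68   1  68] 68 0.20722931138343437 0.21064213667560217 top 0 [nan nan nan] nan
[316 317 107   1 107] 107 0.20744149266956075 0.20996920701806843 top 0 [nan nan nan] nan
[ 266  393  210   15 2357] 2357 0.22148737172739302 0.23097333912512402 top 0 [nan nan nan] nan
[180 404  27   2  33] 33 0.2285464974019235 0.2309955863132192 top 0 [nan nan nan] nan
[210 404  48   2  66] 66 0.22803426330536322 0.23063432043309914 top 0 [nan nan nan] nankey.py:16: RuntimeWarning: Mean of empty slice.
  print(st[i],len(p),p[:,2].min(),p[:,2].max(),"top",len(t),t.mean(0),np.degrees(np.arctan2(*(t.mean(0)-a)[[1,0]])))
  ret = um.true_divide(
```

View pics/w3.png

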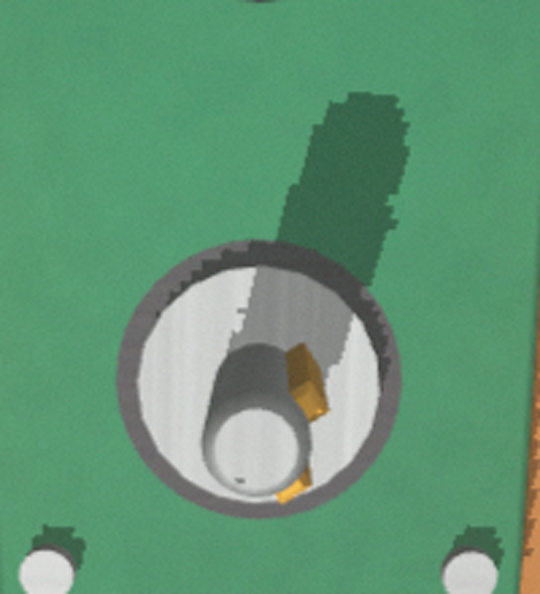

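The close view confirms right-angle keys; axis near (0.536,0.2073) with keys at about 127.7° and 217.6°. On to the white b-pulley, with the jaws turned to avoid its neighbours.

```bash
python3 -m pendant '[[[0,0,60,0,0,0],[-20,-50,70,0,0,10],[-88,-373,70,0,0,27],[-88,-373,70,0,0,27],[-88,-373,70,0,0,27],[-88,-373,70,0,0,27],[-88,-373,70,0,0,27],[-88,-373,40,0,0,27],[-88,-373,0,0,0,27],[-88,-373,0,0,0,27]]]'
python3 -m pendant '[[[0,0,0,0,0,0],[0,0,0,0,0,0],[0,0,0,0,0,0],[0,0,0,0,0,0],[0,0,0,0,0,0]]]'
cat > pul.py <<'E'
import sys
from h import *
from scipy.ndimage import gaussian_filter1d
n=sys.argv[1]; zt=float(sys.argv[2]) if len(sys.argv)>2 else .02
o=get_obs();w=snapshot("wrist");T=toolpose(o);P=T@w["tool_from_camera"]
np.savez(n+".npz",P=P,**w); save(n,w,(160,100,480,380),2)
print("tcp",o["tool_pos"].round(4),"yaw",o["orientation"].round(1),"open",o["opening"])
c=cloud(w,P);z=c[...,2]
ok=(abs(z-zt)<.006)&(w["depth"]>0)&(np.hypot(c[...,0]-T[0,3],c[...,1]-T[1,3])<.06)
m=cv2.morphologyEx(ok.astype(np.uint8),cv2.MORPH_OPEN,np.ones((3,3)))
k,l,st,ce=cv2.connectedComponentsWithStats(m); i=1+np.argmax(st[1:,4]); m=(l==i).astype(np.uint8)
cs,h=cv2.findContours(m,cv2.RETR_CCOMP,cv2.CHAIN_APPROX_NONE)
out=max((x for x,hh in zip(cs,h[0]) if hh[3]<0),key=len)
hole=max((x for x,hh in zip(cs,h[0]) if hh[3]>=0),key=cv2.contourArea)
W=lambda C:np.array([ray(w,u,v,zt,P)[:2] for u,v in C[:,0]])
o2=W(out); (x,y),r=cv2.minEnclosingCircle((o2*1000).astype(np.float32)); print("outer",x,y,r)
A=np.c_[2*o2,np.ones(len(o2))];s=np.linalg.lstsq(A,(o2**2).sum(1),rcond=None)[0];print("fit",s[:2]*1000,np.sqrt(s[2]+s[:2]@s[:2])*1000)
ctr=np.array([x,y])/1000
# bore profile by angle
hp=W(hole); d=(hp-ctr)*1000; a=np.degrees(np.arctan2(d[:,1],d[:,0])); R=np.hypot(*d.T)
b=np.full(120,np.nan)
for j in range(120):
    q=abs((a-j*3+180)%360-180)<3
    if q.any(): b[j]=R[q].mean()
print(np.round(b,0).tolist())
# template: two 10mm slots at +-45 about mid
ang=np.arange(0,360,.5); bb=np.interp(ang,np.arange(120)*3,np.nan_to_num(b,nan=13),period=360)
f=lambda mid:sum(np.interp((mid+k+np.arange(-20,20.1,1))%360,ang,bb,period=360).mean() for k in(-45,45))
sc=[f(t) for t in ang]; print("mid",ang[int(np.argmax(sc))],max(sc)/2)
print("in tool frame",(np.linalg.inv(T)@np.array([ctr[0],ctr[1],zt,1]))[:2]*1000)
E
python3 pul.py p1
```

```text
clock: 10.35
tool_pos: [0.4439, -0.1546, 0.1281]
orientation: [179.9, -0.2, -147.3]
force: [-0.8, 0.1, 1.0]
opening: 0.0878
clock: 10.98
tool_pos: [0.446, -0.154, 0.1298]
orientation: [-180.0, 0.0, -147.2]
force: [-0.3, -0.5, 0.8]
opening: 0.0877
tcp [ 0.446  -0.154   0.1298] yaw [-180.     0.  -147.2] open 0.08769527857301017
outer 445.2707824707031 -156.14816284179688 32.10154724121094
fit [ 445.29225211 -156.0910223 ] 31.617745511866907
[13.0, 13.0, 13.0, 13.0, 13.0, 13.0, 13.0, 13.0, 14.0, 15.0, 16.0, 17.0, 17.0, 16.0, 17.0, 17.0, 17.0, 17.0, 17.0, 17.0, 17.0, 15.0, 14.0, 13.0, 12.0, 12.0, 12.0, 12.0, 12.0, 12.0, 12.0, 12.0, 12.0, 12.0, 12.0, 11.0, 12.0, 12.0, 12.0, 12.0, 12.0, 12.0, 12.0, 12.0, 12.0, 12.0, 12.0, 12.0, 12.0, 12.0, 12.0, 12.0, 12.0, 12.0, 12.0, 12.0, 12.0, 12.0, 12.0, 12.0, 12.0, 12.0, 12.0, 12.0, 12.0, 12.0, 12.0, 12.0, 12.0, 13.0, 13.0, 13.0, 13.0, 13.0, 13.0, 13.0, 13.0, 13.0, 13.0, 13.0, 13.0, 13.0, 13.0, 14.0, 13.0, 13.0, 13.0, 13.0, 13.0, 13.0, 13.0, 13.0, 13.0, 13.0, 13.0, 13.0, 13.0, 13.0, 13.0, 14.0, 16.0, 17.0, 17.0, 17.0, 17.0, 17.0, 17.0, 17.0, 17.0, 17.0, 17.0, 17.0, 16.0, 15.0, 14.0, 13.0, 13.0, 13.0, 13.0, 13.0]
mid 2.0 16.46718928975273
in tool frame [ 1.75451484 -1.38521783]
```

View pics/p1.png

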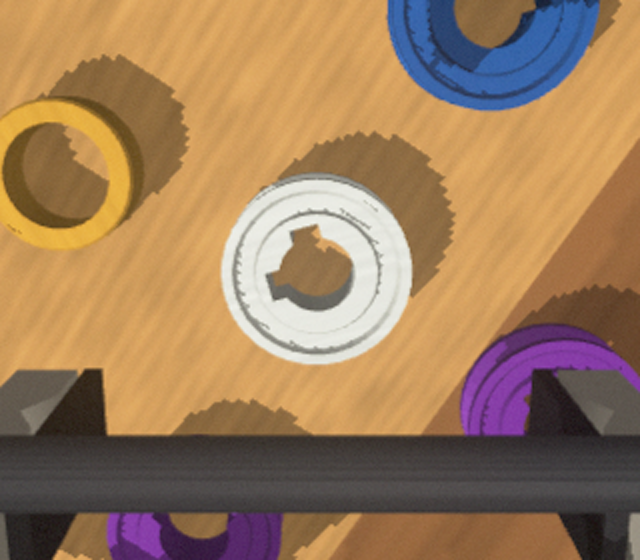

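White b-pulley: centre (445.3,−156.1) mm, keyways at 47° and 317°, mid 2°. Pick it.

```bash
python3 -m pendant '[[[0,-1.5,-60,0,0,0],[0,-1.5,-110,0,0,0],[0,-1.5,-127,0,0,0],[0,-1.5,-127,0,0,0],[0,-1.5,-127,0,0,0]]]'
python3 -m pendant '[[[0,0,0,0,0,0],[0,0,0,0,0,0],[0,0,0,0,0,0],[0,0,0,0,0,0]]]' 1
python3 -m pendant '[[[0,0,50,0,0,0],[0,0,110,0,0,0],[0,0,170,0,0,0],[0,0,197,0,0,0],[0,0,197,0,0,0],[0,0,197,0,0,0],[0,0,197,0,0,0],[0,0,197,0,0,0]]]'
python3 - <<'E'
from h import *
o=get_obs();w=snapshot("wrist");T=toolpose(o);P=T@w["tool_from_camera"];np.savez("h1.npz",P=P,T=T,**w);save("h1",w)
print(o["tool_pos"],o["opening"],o["force"])
E
```

```text
clock: 11.65
tool_pos: [0.4459, -0.1556, 0.0024]
orientation: [180.0, -0.0, -147.2]
force: [0.6, -0.2, -0.5]
opening: 0.0874
clock: 12.15
tool_pos: [0.4461, -0.1556, 0.0027]
orientation: [-180.0, 0.0, -147.2]
force: [-0.1, 0.1, 1.8]
opening: 0.0641
clock: 13.15
tool_pos: [0.4454, -0.1556, 0.1985]
orientation: [179.9, -0.1, -147.2]
force: [-0.3, 0.5, -2.4]
opening: 0.0632
[ 0.44535415 -0.15563484  0.19847182] 0.06323291230256535 [-0.29104005  0.48531362 -2.42950654]
```

View pics/h1.png

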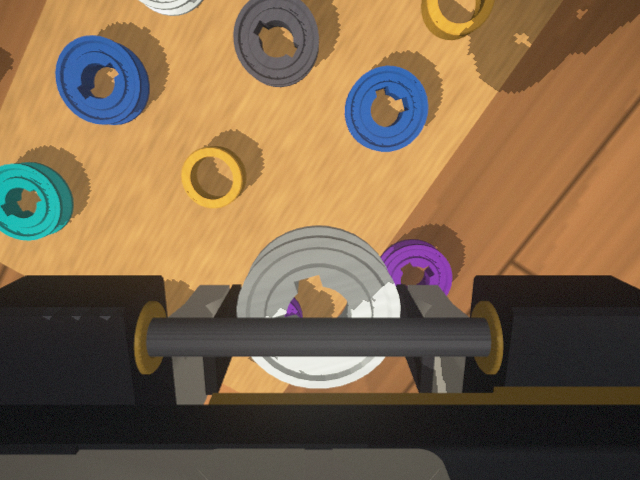

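White pulley held with the jaws on centre; the camera reads about +1 mm along tool x. I'll carry it over and re-measure the shaft at the placing yaw, so the camera bias cancels.

```bash
python3 -m pendant '[[[3,20,0,0,0,10],[6,42,0,0,0,20],[10,65,0,0,0,30],[13,85,0,0,0,40],[16,108,0,0,0,50],[20,130,0,0,0,60],[23,152,0,0,0,70],[26,175,0,0,0,80],[30,200,0,0,0,85],[30,210,0,0,0,85]]]'
python3 -m pendant '[[[3,20,0,0,0,10],[6,42,0,0,0,20],[10,65,0,0,0,30],[13,85,0,0,0,40],[16,108,0,0,0,50],[20,130,0,0,0,60],[23,152,0,0,0,70],[26,175,0,0,0,80],[30,200,0,0,0,85.5],[32,216,0,0,0,85.5]]]'
python3 -m pendant '[[[0,0,-40,0,0,0],[0,0,-68,0,0,0],[0,0,-68,0,0,0],[0,0,-68,0,0,0],[0,0,-68,0,0,0],[0,0,-68,0,0,0]]]'
sed -i 's/"w3"/"w4"/' key.py; python3 key.py 2>/dev/null | head -6
python3 -c "
from h import *
o=get_obs();print(o['tool_pos'],o['orientation'],o['opening'],o['joint_pos'][5])"
```

```text
clock: 14.45
tool_pos: [0.476, 0.0554, 0.1992]
orientation: [180.0, -0.0, -62.1]
force: [-0.1, -1.0, -2.7]
opening: 0.0631
clock: 15.7
tool_pos: [0.5079, 0.2709, 0.1991]
orientation: [180.0, 0.0, 23.2]
force: [0.4, -1.1, -2.8]
opening: 0.0633
clock: 16.45
tool_pos: [0.5083, 0.2707, 0.1327]
orientation: [-180.0, -0.1, 23.3]
force: [0.6, 0.2, -2.2]
opening: 0.063
shaft top 0.0 0.0 0.0 [0.31983034 0.33035855 0.0765    ] [nan nan nan]
flange mean [0.52475174 0.22551754 0.01955351] [0.50634418 0.208644   0.01621988] [0.5432638  0.23744715 0.02211012]
[311 311  12   6  50] 50 0.02056480122913107 0.02960095473437635 top 0 [nan nan nan] nan
[0.50817115 0.27058342 0.13246339] [-1.79969404e+02 -8.02426280e-02  2.33058032e+01] 0.06309189524021991 155.805131890076
```

```bash
python3 - <<'E'
import cv2
im=cv2.imread("pics/w4.png");print(im.shape)
E
```

```text
(594, 540, 3)
```

```bash
python3 -m pendant '[[[0,0,40,0,0,0],[24,-55,40,0,0,0],[48,-110,40,0,0,0],[48,-110,18,0,0,0],[48,-110,18,0,0,0],[48,-110,18,0,0,0],[48,-110,18,0,0,0],[48,-110,18,0,0,0]]]'
python3 key.py 2>/dev/null | head -6
python3 -c "
from h import *
o=get_obs();print(o['tool_pos'],o['orientation'],o['opening'],o['joint_pos'][5])"
```

```text
clock: 17.5
tool_pos: [0.556, 0.1611, 0.1501]
orientation: [-180.0, -0.1, 23.4]
force: [0.2, 1.1, -3.4]
opening: 0.0629
shaft top 322.7377014160156 165.90164184570312 19.941726684570312 [0.53609597 0.20915887 0.0765    ] [0.53611308 0.20902059 0.07592435]
flange mean [0.53443131 0.20975278 0.01962234] [0.50443302 0.17787085 0.01600946] [0.56395135 0.23743018 0.02300667]
[310 137  14  12 108] 108 0.05241740514695925 0.06884733134957119 top 105 [0.52783953 0.21898103 0.06706978] 130.0502014622579
[296 161   9  18 105] 105 0.02888589799444391 0.0687613941736138 top 88 [0.52557929 0.20066785 0.06697517] -141.08307427440548
[ 253  392  131   13 1386] 1386 0.24028597825761278 0.3079752413747848 top 0 [nan nan nan] nan
[380 402  30   3  33] 33 0.24506359684117776 0.2498110057197172 top 0 [nan nan nan] nan
[0.55592771 0.16096729 0.15005292] [-1.79994045e+02 -4.62152641e-02  2.33717667e+01] 0.06331832214264319 167.8647630814887
```

View pics/w4.png

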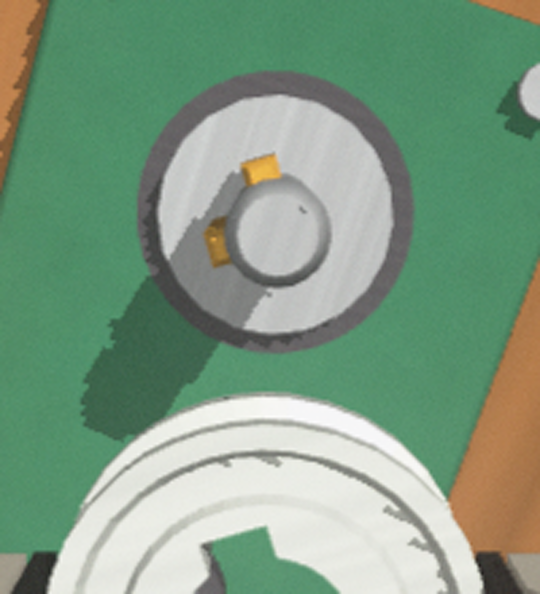

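```bash
python3 - <<'E'
from h import *
w=dict(np.load("w4.npz") if __import__("os").path.exists("w4.npz") else np.load("w3.npz"))
print(w["tool_from_camera"].round(5).tolist(), w["cx"])
T=w["P"]@np.linalg.inv(w["tool_from_camera"]);print(T.round(4).tolist())
print((np.linalg.inv(T)@np.array([.5361,.20916,.0765,1]))*1000)
h=dict(np.load("h1.npz"))
o=get_obs();print(o["tool_pos"],toolpose(o).round(4).tolist())
# camera: circle fit of held pulley top in both, in tool coords (top 17mm behind TCP)
for n,k in(("w4",w),("h1",h)):
    P=k["tool_from_camera"];c=cloud(k,P)
    m=(abs(c[...,2]+.0175)<.004)&(np.hypot(c[...,0],c[...,1])<.04)&(cv2.cvtColor(k["pixels"],cv2.COLOR_RGB2HSV)[...,1]<40)
    m[:, :]&=np.mgrid[:480,:640][0]<318
    cs,_=cv2.findContours(m.astype(np.uint8),cv2.RETR_EXTERNAL,cv2.CHAIN_APPROX_NONE);C=max(cs,key=len)[:,0]
    C=C[(C[:,1]<300)]
    p=np.array([ray(k,u,v,-.0175,P)[:2] for u,v in C])*1000
    p=p[np.hypot(*p.T)>26]
    s=np.linalg.lstsq(np.c_[2*p,np.ones(len(p))],(p**2).sum(1),rcond=None)[0];print(n,len(p),s[:2],np.sqrt(s[2]+s[:2]@s[:2]),np.median(c[m][:,2]))
E
```

```text
[[1.0, 0.00018, -0.00073, -0.00157], [2e-05, 0.96611, 0.25815, -0.06975], [0.00075, -0.25815, 0.9661, -0.15783], [0.0, 0.0, 0.0, 1.0]] 318.19472853006545
[[0.9178, 0.3969, 0.0008, 0.556], [0.3969, -0.9178, 0.0005, 0.1611], [0.0009, -0.0001, -1.0, 0.1501], [0.0, 0.0, 0.0, 1.0]]
[ 7.76419172e-01 -5.19618068e+01  7.36462723e+01  1.00000000e+03]
[0.55592771 0.16096729 0.15005292] [[0.9179, 0.3967, 0.0007, 0.5559], [0.3967, -0.918, 0.0004, 0.161], [0.0008, -0.0001, -1.0, 0.1501], [0.0, 0.0, 0.0, 1.0]]
w4 39 [34.23537322 -9.40062773] 3.9383302258864403 -0.01814229440126798
h1 28 [35.72884505 -9.91898718] 2.2039239280113363 -0.01846485275017229
```

The stated wrist calibration jitters from call to call, so I'll measure shaft and held pulley relative to each other within the same image, over several snapshots.

```bash
cat > rel.py <<'E'
# in tool frame (mm): shaft axis, key mid, held pulley centre, their difference
from h import *
from scipy.optimize import least_squares
def run(N=5,zoff=-.0175,R=32.,dbg=False):
    D=[]
    for _ in range(N):
        o=get_obs();w=snapshot("wrist");T=toolpose(o);C=w["tool_from_camera"];c=cloud(w,C)
        hsv=cv2.cvtColor(w["pixels"],cv2.COLOR_RGB2HSV)
        wz=(T[:3,:3]@c.reshape(-1,3).T+T[:3,3:]).T.reshape(c.shape)
        near=np.hypot(wz[...,0]-.536,wz[...,1]-.208)<.03
        top=near&(abs(wz[...,2]-.077)<.004)&(hsv[...,1]<70)
        (u,v),r=cv2.minEnclosingCircle(np.argwhere(top)[:,::-1].astype(np.float32))
        zs=-(0.0765-T[2,3]); s=ray(w,u,v,zs,C)[:2]*1000
        br=near&(hsv[...,0]>12)&(hsv[...,0]<35)&(hsv[...,1]>110)&(abs(wz[...,2]-.0672)<.0025)
        n,l,st,ce=cv2.connectedComponentsWithStats(br.astype(np.uint8)); ks=[]
        for i in range(1,n):
            if st[i,4]>25:
                p=np.array([ray(w,a,b,-(.0675-T[2,3]),C)[:2]*1000 for b,a in np.argwhere(l==i)]).mean(0)-s
                ks.append(np.arctan2(*p[::-1]))
        kd=np.exp(1j*np.array(ks)).sum(); yaw=o["orientation"][2]
        kmid=(yaw-np.degrees(np.angle(kd))+180)%360-180
        f=(abs(c[...,2]-zoff)<.003)&(abs(c[...,0])<.034)&(abs(c[...,1])<.045)
        f[315:]=0
        q=[]
        for a in range(640):
            b=np.flatnonzero(f[:,a])
            if len(b)>3: q.append(ray(w,a,b[0],zoff,C)[:2]*1000)
        q=np.array(q); q=q[(q[:,1]<-8)]
        fit=least_squares(lambda x:np.hypot(q[:,0]-x[0],q[:,1]-x[1])-R,[0,0],loss="soft_l1")
        D.append([*(s-fit.x),kmid,*fit.x,*s,np.sqrt(np.mean(fit.fun**2)),len(ks),np.degrees(np.abs(ks[0]-ks[1])) if len(ks)>1 else 0])
    D=np.array(D);m=np.median(D,0);print(D.round(1))
    a=np.radians(yaw);X=np.array([np.cos(a),np.sin(a)]);Y=np.array([np.sin(a),-np.cos(a)])
    print("tcp",o["tool_pos"].round(4),"yaw",round(yaw,2),"key mid world",m[2].round(1),"MOVE world mm",(X*m[0]+Y*m[1]).round(1))
if __name__=="__main__": run()
E
python3 rel.py
```

```text
[[  1.4 -39.  174.4  -0.7 -13.1   0.7 -52.2   1.2   2.  269.9]
 [  1.7 -40.4 174.   -0.8 -11.7   0.9 -52.1   1.2   2.  270.7]
 [  1.8 -39.9 174.3  -0.7 -12.3   1.1 -52.2   1.2   2.  271.4]
 [  1.6 -40.1 174.2  -0.7 -12.3   0.9 -52.4   1.2   2.  270. ]
 [  1.8 -39.9 174.4  -0.7 -12.6   1.1 -52.5   1.2   2.  270.9]]
tcp [0.5558 0.1605 0.1497] yaw 23.34 key mid world 174.3 MOVE world mm [-14.3  37.3]
```

```bash
python3 - <<'E'
from h import *
w=dict(np.load("h1.npz"));C=w["tool_from_camera"];c=cloud(w,C)
v=w["pixels"].astype(int)
col=319
for r in list(range(222,262,3))+list(range(262,400,6)):
    print(r,(c[r,250]*1000).round(0)[1:],(c[r,col]*1000).round(0)[1:],(c[r,280]*1000).round(0)[1:],v[r,280].tolist())
E
```

```text
222 [  8. 198.] [  8. 199.] [  8. 199.] [221, 169, 100]
225 [ 11. 199.] [-32.   8.] [ 10. 198.] [226, 175, 104]
228 [ 13. 198.] [-31.   5.] [ 13. 198.] [225, 174, 105]
231 [ 16. 197.] [-30.   5.] [ 16. 200.] [222, 171, 101]
234 [ 19. 198.] [-29.   4.] [ 19. 198.] [223, 170, 99]
237 [ 22. 200.] [-31. -11.] [-28.   5.] [158, 155, 144]
240 [ 24. 198.] [-30. -11.] [-26.   4.] [166, 163, 152]
243 [ 27. 199.] [-29. -11.] [-25.   5.] [162, 162, 153]
246 [ 30. 198.] [-28. -10.] [-28. -10.] [132, 130, 122]
249 [ 32. 198.] [-27. -10.] [-27. -10.] [166, 166, 155]
252 [ 35. 198.] [-25.  -9.] [-26. -10.] [164, 163, 153]
255 [ 38. 198.] [-24. -10.] [-25. -10.] [161, 160, 152]
258 [ 41. 198.] [-23.  -8.] [-22.  -8.] [132, 129, 120]
261 [ 44. 197.] [-21.  -8.] [-22.  -9.] [164, 163, 155]
262 [ 45. 198.] [-21.  -9.] [-21.  -9.] [167, 166, 157]
268 [-14.   7.] [-19. -10.] [-19.  -9.] [166, 168, 156]
274 [-17. -11.] [-17. -10.] [-17. -10.] [166, 167, 158]
280 [-15. -12.] [ 62. 198.] [-14. -10.] [130, 128, 122]
286 [-12. -11.] [ 68. 198.] [-12. -10.] [163, 163, 155]
292 [-10. -11.] [ 74. 199.] [-10. -11
[... 233 characters left out ...]
]
322 [-31. -80.] [-31. -81.] [-31. -80.] [58, 56, 55]
328 [-30. -81.] [-30. -81.] [-31. -82.] [70, 69, 68]
334 [-29. -82.] [-29. -82.] [-30. -83.] [69, 67, 67]
340 [-28. -82.] [-28. -83.] [-29. -83.] [81, 80, 81]
346 [-27. -83.] [-27. -83.] [-28. -84.] [85, 86, 84]
352 [-26. -83.] [-25. -82.] [-26. -83.] [70, 69, 69]
358 [142. 198.] [ 18. -11.] [20. -9.] [239, 239, 233]
364 [149. 199.] [22. -9.] [22. -9.] [201, 204, 194]
370 [156. 199.] [26. -8.] [ 24. -11.] [142, 142, 135]
376 [162. 198.] [ 27. -10.] [ 27. -11.] [234, 235, 227]
382 [169. 198.] [ 30. -10.] [169. 199.] [223, 172, 101]
388 [176. 200.] [175. 198.] [174. 197.] [224, 173, 104]
394 [-22. -92.] [-22. -91.] [-22. -92.] [91, 73, 38]
```

The pulley slipped about 7 mm down in the grip (top face at tool z ≈ −10.5 mm), which explains the bad fit. Re-running with the right height.

```bash
python3 - <<'E'
from rel import *
w=snapshot("wrist");c=cloud(w,w["tool_from_camera"])
z=c[230:315,290:345,2]; print(np.histogram(z[(z>-.03)&(z<.02)],bins=np.arange(-.022,.021,.003)))
run(4,-.0105)
E
```

```text
(array([   0,    0,    0, 1487, 1194,    9,    6,    4,  229,  138,   12,
          0,    0,    0]), array([-0.022, -0.019, -0.016, -0.013, -0.01 , -0.007, -0.004, -0.001,
        0.002,  0.005,  0.008,  0.011,  0.014,  0.017,  0.02 ]))
[[  2.6 -51.5 174.6  -1.5  -1.2   1.1 -52.7   0.9   2.  270.1]
 [  2.6 -51.4 174.4  -1.4  -1.2   1.2 -52.6   0.9   2.  271.2]
 [  2.6 -51.4 174.2  -1.5  -1.2   1.1 -52.6   0.9   2.  270.2]
 [  2.6 -51.5 174.3  -1.4  -1.2   1.2 -52.6   0.9   2.  271.3]]
tcp [0.5559 0.1603 0.1496] yaw 23.32 key mid world 174.4 MOVE world mm [-18.   48.3]
```

```bash
python3 -m pendant '[[[-9,24,0,0,0,0.7],[-18,48.5,0,0,0,1.5],[-18,48.5,-20,0,0,1.5],[-18,48.5,-40,0,0,1.5],[-18,48.5,-55,0,0,1.5],[-18,48.5,-55,0,0,1.5],[-18,48.5,-55,0,0,1.5]]]'
python3 -m pendant '[[[0,0,-3,0,0,0],[0,0,-6,0,0,0],[0,0,-9,0,0,0],[0,0,-12,0,0,0],[0,0,-15,0,0,0],[0,0,-15,0,0,0]]]'
```

```text
clock: 18.92
tool_pos: [0.5384, 0.209, 0.0951]
orientation: [180.0, -0.0, 24.8]
force: [0.3, 0.0, -1.6]
opening: 0.0627
clock: 19.68
tool_pos: [0.5377, 0.2088, 0.0792]
orientation: [180.0, 0.0, 24.8]
force: [-0.0, 0.2, -1.5]
opening: 0.0633
```

```bash
python3 -m pendant '[[[0,0,-2,0,0,0],[0,0,-4,0,0,0],[0,0,-6,0,0,0],[0,0,-8,0,0,0],[0,0,-8,0,0,0]]]'
```

```text
clock: 20.3
tool_pos: [0.5377, 0.2088, 0.0713]
orientation: [180.0, 0.0, 24.8]
force: [-0.5, 0.4, -2.8]
opening: 0.0634
```

```bash
python3 -m pendant '[[[0,0,-8,0,0,0],[0,0,-16,0,0,0],[0,0,-24,0,0,0],[0,0,-32,0,0,0],[0,0,-38,0,0,0],[0,0,-40,0,0,0],[0,0,-41,0,0,0],[0,0,-41,0,0,0]]]'
```

```text
clock: 21.3
tool_pos: [0.538, 0.209, 0.0307]
orientation: [-180.0, -0.0, 24.8]
force: [0.4, 0.6, -2.5]
opening: 0.0629
```

```bash
python3 -m pendant '[[[0,0,-1.5,0,0,0],[0,0,-1.5,0,0,0]]]'
python3 -m pendant '[[[0,0,0,0,0,0],[0,0,0,0,0,0],[0,0,0,0,0,0],[0,0,0,0,0,0]]]' -1
python3 -m pendant '[[[0,0,50,0,0,0],[0,0,100,0,0,0],[0,0,130,0,0,0],[10,-25,130,0,0,0],[18,-48,130,0,0,0],[18,-48,130,0,0,0],[18,-48,130,0,0,0]]]'
cat > stk.py <<'E'
from h import *
import sys
o=get_obs();w=snapshot("wrist");P=toolpose(o)@w["tool_from_camera"];c=cloud(w,P)
d=np.hypot(c[...,0]-.537,c[...,1]-.209)
for a,b in((0,.008),(.018,.023),(.024,.030)):
    z=c[...,2][(d>a)&(d<b)];print((a,b),len(z),np.percentile(z,[5,25,50,75,95]).round(4))
np.savez("stk.npz",P=P,**w)
if len(sys.argv)>1: save(sys.argv[1],w,(160,40,480,280),2)
E
python3 stk.py
```

```text
clock: 21.55
tool_pos: [0.5381, 0.209, 0.0294]
orientation: [-180.0, -0.0, 24.8]
force: [0.3, 1.2, -1.2]
opening: 0.0631
clock: 22.05
tool_pos: [0.5379, 0.2089, 0.0291]
orientation: [180.0, -0.0, 24.8]
force: [-0.7, 0.8, -0.9]
opening: 0.0873
clock: 22.92
tool_pos: [0.5558, 0.161, 0.159]
orientation: [-180.0, -0.0, 24.8]
force: [0.2, 0.4, -0.3]
opening: 0.0875
(0, 0.008) 612 [0.0756 0.0763 0.0767 0.0771 0.0777]
(0.018, 0.023) 5521 [0.0377 0.0407 0.2407 0.2428 0.3169]
(0.024, 0.03) 23746 [0.0384 0.2424 0.2622 0.2684 0.2724]
```

White pulley is on. Now the blue b-pulley.

```bash
python3 -m pendant '[[[-5,-20,35,0,0,-10],[-20,-75,41,0,0,-20],[-35,-130,41,0,0,-30],[-50,-190,41,0,0,-40],[-65,-245,41,0,0,-50],[-80,-305,41,0,0,-60],[-95,-360,41,0,0,-70],[-109,-417,41,0,0,-80],[-109,-417,0,0,0,-84],[-109,-417,-29,0,0,-84]]]'
python3 -m pendant '[[[0,0,0,0,0,0],[0,0,0,0,0,0],[0,0,0,0,0,0],[0,0,0,0,0,0],[0,0,0,0,0,0]]]'
python3 pul.py p2
```

```text
clock: 24.22
tool_pos: [0.4463, -0.2565, 0.1288]
orientation: [180.0, 0.0, -59.3]
force: [-0.5, -0.1, -0.7]
opening: 0.0876
clock: 24.85
tool_pos: [0.4471, -0.2561, 0.1306]
orientation: [-180.0, -0.0, -59.2]
force: [-0.7, 0.7, -0.4]
opening: 0.0878
tcp [ 0.4471 -0.2561  0.1306] yaw [-180.    -0.   -59.2] open 0.08778570897946283
outer 445.96044921875 -257.6642761230469 32.12116241455078
fit [ 445.85540591 -257.54710536] 31.649885045349304
[13.0, 13.0, 13.0, 13.0, 13.0, 13.0, 13.0, 13.0, 13.0, 13.0, 13.0, 13.0, 13.0, 13.0, 13.0, 13.0, 13.0, 13.0, 13.0, 13.0, 13.0, 13.0, 13.0, 13.0, 13.0, 13.0, 13.0, 13.0, 13.0, 13.0, 13.0, 13.0, 13.0, 13.0, 13.0, 13.0, 13.0, 13.0, 13.0, 13.0, 13.0, 13.0, 13.0, 13.0, 13.0, 13.0, 12.0, 12.0, 12.0, 12.0, 12.0, 12.0, 12.0, 12.0, 12.0, 12.0, 13.0, 12.0, 12.0, 12.0, 12.0, 12.0, 12.0, 13.0, 13.0, 13.0, 12.0, 12.0, 12.0, 13.0, 14.0, 15.0, 16.0, 16.0, 16.0, 16.0, 16.0, 16.0, 16.0, 16.0, 16.0, 16.0, 16.0, 15.0, 14.0, 12.0, 12.0, 12.0, 12.0, 12.0, 12.0, 12.0, 12.0, 12.0, 12.0, 12.0, 12.0, 12.0, 12.0, 13.0, 13.0, 15.0, 16.0, 17.0, 17.0, 17.0, 17.0, 17.0, 17.0, 17.0, 17.0, 17.0, 17.0, 16.0, 15.0, 14.0, 13.0, 13.0, 13.0, 13.0]
mid 277.0 16.206442754647057
in tool frame [0.70518107 1.91756188]
```

```bash
python3 -m pendant '[[[-1,-1.5,-60,0,0,0],[-1,-1.5,-110,0,0,0],[-1,-1.5,-129,0,0,0],[-1,-1.5,-129,0,0,0],[-1,-1.5,-129,0,0,0]]]'
python3 -m pendant '[[[0,0,0,0,0,0],[0,0,0,0,0,0],[0,0,0,0,0,0],[0,0,0,0,0,0],[0,0,0,0,0,0],[0,0,0,0,0,0]]]' 1
python3 -m pendant '[[[0,0,40,0,0,0],[0,0,90,0,0,0],[0,0,150,0,0,0],[0,0,197,0,0,0],[0,0,197,0,0,0],[0,0,197,0,0,0]]]'
cat > held.py <<'E'
from h import *
w=snapshot("wrist");c=cloud(w,w["tool_from_camera"]);z=c[230:315,290:345,2]
a,b=np.histogram(z[(z>-.03)&(z<.02)],bins=np.arange(-.024,.013,.002));print(dict(zip(b.round(3).tolist(),a.tolist())))
E
python3 held.py
```

```text
clock: 25.52
tool_pos: [0.446, -0.2577, 0.0011]
orientation: [-180.0, -0.0, -59.2]
force: [0.1, -0.7, 0.5]
opening: 0.0875
clock: 26.28
tool_pos: [0.4459, -0.2577, 0.0011]
orientation: [-180.0, -0.0, -59.2]
force: [0.8, -0.0, 1.0]
opening: 0.0635
clock: 27.02
tool_pos: [0.445, -0.2572, 0.1972]
orientation: [180.0, 0.1, -59.2]
force: [0.1, -0.9, -3.1]
opening: 0.0634
{-0.024: 0, -0.022: 9, -0.02: 1549, -0.018: 1311, -0.016: 202, -0.014: 0, -0.012: 0, -0.01: 0, -0.008: 0, -0.006: 19, -0.004: 356, -0.002: 91, 0.0: 16, 0.002: 1, 0.004: 0, 0.006: 0, 0.008: 0, 0.01: 0}
```

```bash
python3 -m pendant '[[[7,45,0,0,0,-10],[15,95,0,0,0,-20],[22,145,0,0,0,-30],[30,195,0,0,0,-40],[38,250,0,0,0,-51],[46,305,0,0,0,-62],[54,360,0,0,0,-73],[62,415,0,0,0,-84],[70,470,0,0,0,-94],[77,514,0,0,0,-102.6]]]'
python3 -m pendant '[[[0,0,-25,0,0,0],[0,0,-43,0,0,0],[0,0,-43,0,0,0],[0,0,-43,0,0,0],[0,0,-43,0,0,0],[0,0,-43,0,0,0]]]'
python3 -c "
from rel import *
run(4,-.0185)"; python3 held.py
```

```text
clock: 28.32
tool_pos: [0.5221, 0.2581, 0.1957]
orientation: [-179.9, -0.2, -160.3]
force: [1.1, -0.5, -1.7]
opening: 0.0632
clock: 29.08
tool_pos: [0.5232, 0.2564, 0.1558]
orientation: [180.0, 0.1, -160.0]
force: [-0.4, -0.1, -3.1]
opening: 0.0628
[[  2.6 -48.5 173.6   1.7  -1.4   4.4 -49.9   0.8   2.   90.2]
 [  2.6 -48.6 173.2   1.7  -1.4   4.3 -50.    0.8   2.   89.7]
 [  2.5 -48.5 173.2   1.7  -1.4   4.3 -49.9   0.8   2.   90.6]
 [  2.5 -48.6 172.9   1.7  -1.5   4.2 -50.1   0.8   2.   90.4]]
tcp [0.5229 0.2564 0.1555] yaw -159.96 key mid world 173.2 MOVE world mm [ 14.2 -46.5]
{-0.024: 0, -0.022: 13, -0.02: 1529, -0.018: 1345, -0.016: 189, -0.014: 1, -0.012: 0, -0.01: 0, -0.008: 0, -0.006: 27, -0.004: 353, -0.002: 85, 0.0: 19, 0.002: 0, 0.004: 0, 0.006: 0, 0.008: 0, 0.01: 0}
```

```bash
python3 -m pendant '[[[7,-23,0,0,0,-1],[14.5,-46.5,0,0,0,-2.2],[14.5,-46.5,-30,0,0,-2.2],[14.5,-46.5,-55,0,0,-2.2],[14.5,-46.5,-66,0,0,-2.2],[14.5,-46.5,-66,0,0,-2.2],[14.5,-46.5,-66,0,0,-2.2]]]'
python3 -m pendant '[[[0,0,-4,0,0,0],[0,0,-8,0,0,0],[0,0,-12,0,0,0],[0,0,-16,0,0,0],[0,0,-16,0,0,0]]]'
python3 -m pendant '[[[0,0,-2,0,0,0],[0,0,-4,0,0,0],[0,0,-6,0,0,0],[0,0,-8,0,0,0],[0,0,-8,0,0,0]]]'
```

```text
clock: 30.2
tool_pos: [0.538, 0.2104, 0.0901]
orientation: [180.0, 0.1, -162.1]
force: [0.6, -0.2, -1.2]
opening: 0.063
clock: 30.82
tool_pos: [0.5371, 0.2097, 0.0726]
orientation: [-180.0, -0.0, -162.2]
force: [-0.6, 0.4, -3.2]
opening: 0.0633
clock: 31.45
tool_pos: [0.5372, 0.2098, 0.0648]
orientation: [-180.0, -0.0, -162.2]
force: [-0.8, -0.0, -2.6]
opening: 0.0636
```

Through the keys without resistance; lower to home and release.

```bash
python3 -m pendant '[[[0,0,-6,0,0,0],[0,0,-12,0,0,0],[0,0,-18,0,0,0],[0,0,-22,0,0,0],[0,0,-23,0,0,0],[0,0,-23.5,0,0,0],[0,0,-23.5,0,0,0]]]'
python3 -m pendant '[[[0,0,0,0,0,0],[0,0,0,0,0,0],[0,0,0,0,0,0],[0,0,0,0,0,0]]]' -1
python3 -m pendant '[[[0,0,40,0,0,0],[0,0,80,0,0,0],[0,0,114,0,0,0],[-7,23,114,0,0,0],[-14,46,114,0,0,0],[-14,46,114,0,0,0],[-14,46,114,0,0,0]]]'
python3 stk.py
```

```text
clock: 32.33
tool_pos: [0.5375, 0.21, 0.0417]
orientation: [180.0, 0.0, -162.2]
force: [-0.4, -0.3, -2.0]
opening: 0.0632
clock: 32.83
tool_pos: [0.5374, 0.2099, 0.0417]
orientation: [180.0, 0.0, -162.1]
force: [-0.3, -0.4, -0.2]
opening: 0.0873
clock: 33.7
tool_pos: [0.5232, 0.2556, 0.1554]
orientation: [-180.0, -0.0, -162.1]
force: [-0.2, -0.3, -0.8]
opening: 0.0874
(0, 0.008) 628 [0.0755 0.0762 0.0766 0.077  0.0777]
(0.018, 0.023) 8389 [0.0578 0.2353 0.2383 0.2659 0.3132]
(0.024, 0.03) 19945 [0.0579 0.2382 0.2572 0.263  0.2685]
```

```bash
python3 -m pendant '[[[0,-10,40,0,0,2],[2,-60,45,0,0,4],[4,-115,45,0,0,6],[6,-170,45,0,0,8],[8,-225,45,0,0,10],[10,-280,45,0,0,12],[12,-335,45,0,0,13],[14,-390,45,0,0,13],[16,-445,45,0,0,13],[18,-500,45,0,0,13]]]'
python3 -m pendant '[[[1,-50,0,0,0,0],[2.5,-100,0,0,0,0],[2.5,-100,-40,0,0,0],[2.5,-100,-71,0,0,0],[2.5,-100,-71,0,0,0],[2.5,-100,-71,0,0,0],[2.5,-100,-71,0,0,0],[2.5,-100,-71,0,0,0]]]'
python3 pul.py p3
```

```text
clock: 35.0
tool_pos: [0.5408, -0.2466, 0.2006]
orientation: [-180.0, 0.0, -149.2]
force: [0.7, 0.6, 0.6]
opening: 0.0879
clock: 36.0
tool_pos: [0.5445, -0.3442, 0.1309]
orientation: [-179.9, 0.1, -149.1]
force: [-0.2, -0.3, -0.5]
opening: 0.0878
tcp [ 0.5445 -0.3442  0.1309] yaw [-1.799e+02  1.000e-01 -1.491e+02] open 0.08779041085935009
outer 542.675048828125 -346.31744384765625 32.10598373413086
fit [ 542.71400895 -346.30301751] 31.637814011187675
[13.0, 13.0, 13.0, 13.0, 13.0, 13.0, 13.0, 13.0, 13.0, 14.0, 15.0, 17.0, 17.0, 17.0, 17.0, 17.0, 16.0, 16.0, 16.0, 16.0, 16.0, 16.0, 14.0, 13.0, 12.0, 12.0, 12.0, 12.0, 12.0, 12.0, 11.0, 12.0, 12.0, 11.0, 11.0, 12.0, 11.0, 11.0, 11.0, 12.0, 12.0, 12.0, 12.0, 12.0, 12.0, 12.0, 12.0, 12.0, 11.0, 12.0, 12.0, 12.0, 12.0, 12.0, 12.0, 12.0, 12.0, 12.0, 12.0, 12.0, 12.0, 12.0, 12.0, 12.0, 12.0, 12.0, 13.0, 13.0, 12.0, 13.0, 14.0, 14.0, 13.0, 13.0, 13.0, 13.0, 14.0, 14.0, 13.0, 13.0, 13.0, 13.0, 13.0, 13.0, 13.0, 13.0, 13.0, 13.0, 13.0, 13.0, 13.0, 13.0, 13.0, 13.0, 13.0, 13.0, 13.0, 13.0, 13.0, 14.0, 16.0, 17.0, 17.0, 17.0, 17.0, 17.0, 17.0, 17.0, 17.0, 17.0, 17.0, 17.0, 16.0, 14.0, 13.0, 13.0, 13.0, 13.0, 13.0, 13.0]
mid 2.0 16.388361304069917
in tool frame [ 2.77946059 -0.74804384]
```

```bash
python3 -m pendant '[[[-1.3,-1.5,-60,0,0,0],[-1.3,-1.5,-110,0,0,0],[-1.3,-1.5,-129,0,0,0],[-1.3,-1.5,-129,0,0,0],[-1.3,-1.5,-129,0,0,0]]]'
python3 -m pendant '[[[0,0,0,0,0,0],[0,0,0,0,0,0],[0,0,0,0,0,0],[0,0,0,0,0,0],[0,0,0,0,0,0],[0,0,0,0,0,0]]]' 1
python3 -m pendant '[[[0,0,40,0,0,0],[0,0,90,0,0,0],[0,0,150,0,0,0],[0,0,197,0,0,0],[0,0,197,0,0,0],[0,0,197,0,0,0]]]'
python3 held.py
```

```text
clock: 36.67
tool_pos: [0.5437, -0.3459, 0.0019]
orientation: [-179.9, 0.1, -149.1]
force: [-0.1, -0.4, 0.0]
opening: 0.0878
clock: 37.42
tool_pos: [0.5428, -0.3457, 0.0007]
orientation: [-180.0, 0.0, -149.1]
force: [1.1, 0.9, 1.5]
opening: 0.063
clock: 38.17
tool_pos: [0.5415, -0.345, 0.1962]
orientation: [179.9, -0.0, -149.2]
force: [-1.1, 0.5, -2.8]
opening: 0.0634
{-0.024: 0, -0.022: 48, -0.02: 1526, -0.018: 1112, -0.016: 115, -0.014: 8, -0.012: 3, -0.01: 4, -0.008: 3, -0.006: 72, -0.004: 366, -0.002: 78, 0.0: 18, 0.002: 0, 0.004: 0, 0.006: 0, 0.008: 0, 0.01: 0}
```

```bash
python3 -m pendant '[[[1,25,0,0,0,10],[2,50,0,0,0,20],[3,75,0,0,0,30],[4,100,0,0,0,40],[5,130,0,0,0,50],[6,160,0,0,0,60],[7,190,0,0,0,70],[7,220,0,0,0,80],[7,250,0,0,0,86],[7,253,0,0,0,86]]]'
python3 -m pendant '[[[1,25,0,0,0,10],[2,50,0,0,0,20],[3,75,0,0,0,30],[4,100,0,0,0,40],[5,130,0,0,0,50],[6,160,0,0,0,60],[7,190,0,0,0,70],[7,220,0,0,0,80],[7,250,0,0,0,85.5],[7,253,0,0,0,85.5]]]'
python3 -m pendant '[[[0,0,-25,0,0,0],[0,0,-41,0,0,0],[0,0,-41,0,0,0],[0,0,-41,0,0,0],[0,0,-41,0,0,0],[0,0,-41,0,0,0]]]'
python3 -c "
from rel import *
run(4,-.0185)"; python3 held.py
```

```text
clock: 39.48
tool_pos: [0.5486, -0.0912, 0.1957]
orientation: [179.8, 0.1, -63.0]
force: [-0.1, 0.1, -3.0]
opening: 0.0632
clock: 40.72
tool_pos: [0.5562, 0.1611, 0.1959]
orientation: [180.0, 0.1, 22.4]
force: [-0.4, -1.0, -3.0]
opening: 0.0634
clock: 41.48
tool_pos: [0.5568, 0.1605, 0.1572]
orientation: [-180.0, -0.1, 22.3]
force: [-0.7, 0.2, -3.0]
opening: 0.0634
[[  0.7 -51.2 174.1  -1.5  -1.7  -0.8 -52.9   0.8   2.  270.9]
 [  0.9 -51.1 174.2  -1.5  -1.7  -0.7 -52.9   0.8   2.  271.6]
 [  1.1 -51.1 174.4  -1.5  -1.7  -0.4 -52.8   0.8   2.  271.6]
 [  0.9 -51.1 173.9  -1.5  -1.7  -0.6 -52.8   0.8   2.  270.2]]
tcp [0.5566 0.1604 0.1569] yaw 22.35 key mid world 174.2 MOVE world mm [-18.6  47.6]
{-0.024: 0, -0.022: 47, -0.02: 1524, -0.018: 1134, -0.016: 94, -0.014: 9, -0.012: 4, -0.01: 2, -0.008: 3, -0.006: 66, -0.004: 368, -0.002: 74, 0.0: 16, 0.002: 1, 0.004: 0, 0.006: 0, 0.008: 0, 0.01: 0}
```

```bash
python3 -m pendant '[[[-9,24,0,0,0,0],[-18.5,48,0,0,0,0],[-18.5,48,-30,0,0,0],[-18.5,48,-55,0,0,0],[-18.5,48,-67,0,0,0],[-18.5,48,-67,0,0,0],[-18.5,48,-67,0,0,0]]]'
python3 -m pendant '[[[0,0,-4,0,0,0],[0,0,-8,0,0,0],[0,0,-12,0,0,0],[0,0,-16,0,0,0],[0,0,-16,0,0,0]]]'
python3 -m pendant '[[[0,0,-3,0,0,0],[0,0,-6,0,0,0],[0,0,-9,0,0,0],[0,0,-12,0,0,0],[0,0,-12,0,0,0]]]'
```

```text
clock: 42.6
tool_pos: [0.5388, 0.2087, 0.0905]
orientation: [-180.0, -0.1, 22.4]
force: [0.8, -0.3, -2.9]
opening: 0.0633
clock: 43.22
tool_pos: [0.5378, 0.2082, 0.0731]
orientation: [180.0, 0.0, 22.3]
force: [-0.7, -0.7, -1.6]
opening: 0.064
clock: 43.85
tool_pos: [0.5379, 0.2083, 0.0612]
orientation: [180.0, 0.0, 22.3]
force: [0.7, -0.3, -3.1]
opening: 0.0633
```

```bash
python3 -m pendant '[[[0,0,0,0,0,0],[0,0,0,0,0,0],[0,0,0,0,0,0],[0,0,0,0,0,0]]]' -1
python3 -m pendant '[[[0,0,40,0,0,0],[0,0,80,0,0,0],[0,0,110,0,0,0],[9,-24,125,0,0,0],[18,-48,125,0,0,0],[18,-48,125,0,0,0],[18,-48,125,0,0,0]]]'
python3 stk.py s3
python3 - <<'E'
from h import *
s=snapshot("top");np.savez("top2.npz",**s);c=cloud(s);hsv=cv2.cvtColor(s["pixels"],cv2.COLOR_RGB2HSV)
m=((hsv[...,0]>12)&(hsv[...,0]<30)&(hsv[...,1]>150)&(c[...,2]>.12)&(c[...,2]<.16));m[:,:230]=0;m[:,345:]=0;m[:180]=0;m[330:]=0
n,l,st,ce=cv2.connectedComponentsWithStats(m.astype(np.uint8))
for i in range(1,n):
  if st[i,4]>30:print(st[i],ray(s,*ce[i],.144))
E
```

```text
clock: 44.35
tool_pos: [0.5382, 0.2084, 0.0618]
orientation: [-180.0, -0.0, 22.3]
force: [0.4, 0.6, -0.1]
opening: 0.0872
clock: 45.22
tool_pos: [0.5559, 0.1605, 0.1865]
orientation: [-180.0, 0.0, 22.3]
force: [0.0, -0.6, -0.1]
opening: 0.0874
(0, 0.008) 500 [0.0756 0.0762 0.0767 0.0772 0.0779]
(0.018, 0.023) 3868 [0.0772 0.0793 0.2657 0.2683 0.2697]
(0.024, 0.03) 23401 [0.0782 0.2695 0.2895 0.2962 0.2999]
[317 271  14  13 129] [0.44314538 0.06645403 0.144     ]
```

View pics/s3.png

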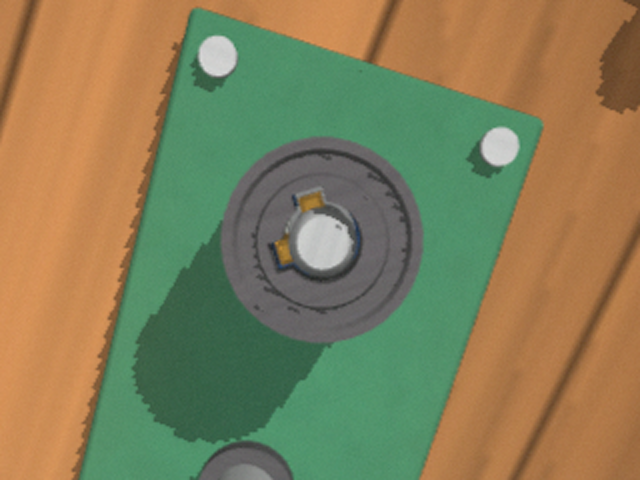

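Stack of three seated (top at ~79.5 mm, keys visible in the keyways at (312,200) and (285,250)). Grip the screw head and swing the arm back.

```bash
python3 -m pendant '[[[-5,-5,40,0,0,-10],[-25,-20,55,0,0,-20],[-45,-36,55,0,0,-30],[-65,-52,55,0,0,-40],[-80,-65,55,0,0,-50],[-95,-78,55,0,0,-60],[-105,-87,55,0,0,-70],[-114,-94.5,55,0,0,-80],[-114,-94.5,55,0,0,-90],[-114,-94.5,55,0,0,-96.5]]]'
python3 -m pendant '[[[0,0,-40,0,0,0],[0,0,-80,0,0,0],[0,0,-110,0,0,0],[0,0,-123,0,0,0],[0,0,-123,0,0,0],[0,0,-123,0,0,0],[0,0,-123,0,0,0]]]'
python3 -m pendant '[[[0,0,0,0,0,0],[0,0,0,0,0,0],[0,0,0,0,0,0],[0,0,0,0,0,0],[0,0,0,0,0,0],[0,0,0,0,0,0]]]' 1
```

```text
clock: 46.58
tool_pos: [0.4418, 0.0663, 0.2417]
orientation: [-180.0, 0.0, -74.4]
force: [0.4, 0.0, -0.9]
opening: 0.0877
clock: 47.45
tool_pos: [0.4427, 0.0663, 0.1196]
orientation: [-179.9, 0.0, -74.1]
force: [-0.1, 0.3, -0.6]
opening: 0.0875
clock: 48.2
tool_pos: [0.442, 0.0659, 0.1185]
orientation: [180.0, -0.0, -74.2]
force: [-0.6, 0.2, 0.9]
opening: 0.033
```

```bash
python3 -m pendant '[[[-2.5,9.5,0,0,0,-5],[-4,19,0,0,0,-10],[-4.5,28.5,0,0,0,-15],[-4.5,38,0,0,0,-20],[-3.5,47.5,0,0,0,-25],[-1.5,57,0,0,0,-30],[1,66,0,0,0,-35],[4.5,75,0,0,0,-40],[8.5,84,0,0,0,-45],[13.5,92,0,0,0,-50]]]'
python3 -m pendant '[[[5.5,8,0,0,0,-5],[12,15,0,0,0,-10],[19,22,0,0,0,-15],[26,28,0,0,0,-20],[34,33,0,0,0,-25],[42.5,38,0,0,0,-30],[51,42,0,0,0,-35],[60,45,0,0,0,-40],[68,47,0,0,0,-44.5],[75,48.5,0,0,0,-48]]]'
python3 -m pendant '[[[2,0,0,0,0,-1],[4,0.5,0,0,0,-2],[4,0.5,0,0,0,-2]]]'
python3 -m pendant '[[[1,0,0,0,0,-0.5],[2,0,0,0,0,-1],[2,0,0,0,0,-1]]]'
```

```text
clock: 49.45
tool_pos: [0.454, 0.158, 0.1184]
orientation: [179.9, -0.1, -124.3]
force: [-10.8, 4.0, 7.3]
opening: 0.0335
clock: 50.7
tool_pos: [0.5308, 0.2093, 0.1186]
orientation: [179.8, 0.1, -172.3]
force: [-4.0, 11.4, 0.3]
opening: 0.0339
clock: 51.08
tool_pos: [0.5352, 0.2099, 0.1187]
orientation: [179.8, 0.1, -174.1]
force: [-1.2, 11.2, -0.6]
opening: 0.033
clock: 51.45
tool_pos: [0.5371, 0.2101, 0.1186]
orientation: [179.7, 0.1, -175.1]
force: [-2.5, 11.8, -1.8]
opening: 0.0336
```

```bash
python3 -m pendant '[[[1,1,0,0,0,-0.5],[2,1,0,0,0,-1],[2,1,0,0,0,-1]]]'
python3 -m pendant '[[[1,0,0,0,0,-0.5],[2,0,0,0,0,-1],[2,0,0,0,0,-1]]]'
```

```text
clock: 51.82
tool_pos: [0.5381, 0.2103, 0.1186]
orientation: [179.8, 0.0, -176.1]
force: [-5.0, 10.5, 1.5]
opening: 0.0333
clock: 52.2
tool_pos: [0.5384, 0.2102, 0.1185]
orientation: [179.8, -0.1, -177.2]
force: [-13.9, 12.1, 8.5]
opening: 0.0334
```

Arm is against its stop (x-force rose to −14 N at x = 0.538, over the mandrel axis). Release and recentre before turning.

```bash
python3 -m pendant '[[[0,0,0,0,0,0],[0,0,0,0,0,0],[0,0,0,0,0,0],[0,0,0,0,0,0]]]' -1
python3 - <<'E'
from h import *
R=[]
for _ in range(4):
    o=get_obs();w=snapshot("wrist");C=w["tool_from_camera"];c=cloud(w,C);hsv=cv2.cvtColor(w["pixels"],cv2.COLOR_RGB2HSV)
    m=(hsv[...,0]>12)&(hsv[...,0]<35)&(hsv[...,1]>120)&(abs(c[...,2]+.0255)<.005)&(np.hypot(c[...,0],c[...,1])<.03)
    p=np.argwhere(m)[:,::-1].astype(np.float32);(u,v),r=cv2.minEnclosingCircle(p);R.append([u,v,r,*(ray(w,u,v,-.0255,C)*1000)[:2]])
print(np.array(R).round(1));print(get_obs()["tool_pos"],get_obs()["force"])
s=snapshot("top");np.savez("top3.npz",**s)
E
```

```text
clock: 52.7
tool_pos: [0.5407, 0.2076, 0.1185]
orientation: [-180.0, -0.0, -177.2]
force: [0.8, 0.2, 0.5]
opening: 0.068
[[326.  331.9  47.    4.5  -1.6]
 [325.8 331.5  47.1   4.4  -1.7]
 [326.  331.9  46.9   4.5  -1.6]
 [325.8 331.5  47.    4.4  -1.7]]
[0.54061391 0.20772257 0.11851258] [ 0.40849213 -0.07521302  0.75493699]
```

```bash
python3 -m pendant '[[[-2.5,1.7,0,0,0,0],[-2.5,1.7,0,0,0,0],[-2.5,1.7,0,0,0,0]]]'
python3 -m pendant '[[[0,0,0,0,0,0],[0,0,0,0,0,0],[0,0,0,0,0,0],[0,0,0,0,0,0],[0,0,0,0,0,0]]]' 1
python3 -m pendant '[[[0,0,0,0,0,-10],[0,0,0,0,0,-20],[0,0,0,0,0,-30],[0,0,-0.3,0,0,-40],[0,0,-0.4,0,0,-50],[0,0,-0.5,0,0,-60],[0,0,-0.6,0,0,-70],[0,0,-0.7,0,0,-80],[0,0,-0.8,0,0,-90],[0,0,-0.9,0,0,-100]]]'
python3 -c "
from h import *
o=get_obs();print(o['joint_pos'].round(1),o['moment'],o['force'])"
```

```text
clock: 53.32
tool_pos: [0.538, 0.2097, 0.1186]
orientation: [180.0, 0.0, -177.1]
force: [-0.0, -0.4, -0.1]
opening: 0.0877
clock: 53.95
tool_pos: [0.5381, 0.2095, 0.1185]
orientation: [-180.0, -0.0, -177.2]
force: [0.6, 0.2, -0.5]
opening: 0.043
clock: 55.2
tool_pos: [0.5384, 0.2089, 0.1178]
orientation: [180.0, 0.0, 82.5]
force: [2.1, -3.2, 0.5]
opening: 0.0331
[ 4.060e+01  1.680e+01 -2.010e+01  1.000e-01 -5.300e+01 -1.382e+02] [-1.15454523 -0.97040919 -0.01161635] [ 2.06161477 -3.2180846   0.52449311]
```

```bash
python3 -m pendant '[[[0,0,0,0,0,-10],[0,0,-0.1,0,0,-20],[0,0,-0.2,0,0,-30],[0,0,-0.2,0,0,-30]]]'
python3 -m pendant '[[[0,0,0.5,0,0,0],[0,0,1,0,0,0],[0,0,1,0,0,0],[0,0,1,0,0,0]]]' -1
python3 -m pendant '[[[0,0,0,0,0,10.5],[0,0,0,0,0,21],[0,0,0,0,0,31.5],[0,0,0,0,0,42],[0,0,0,0,0,52.5],[0,0,0,0,0,63],[0,0,0,0,0,73.5],[0,0,0,0,0,84],[0,0,0,0,0,94.5],[0,0,0,0,0,105]]]'
python3 -m pendant '[[[0,0,0,0,0,10.5],[0,0,0,0,0,21],[0,0,0,0,0,31.5],[0,0,0,0,0,42],[0,0,0,0,0,52.5],[0,0,0,0,0,63],[0,0,0,0,0,73.5],[0,0,0,0,0,84],[0,0,0,0,0,94.5],[0,0,0,0,0,105]]]'
python3 -m pendant '[[[0,0,0,0,0,10.5],[0,0,0,0,0,21],[0,0,0,0,0,31.5],[0,0,0,0,0,42],[0,0,0,0,0,52.5],[0,0,0,0,0,63],[0,0,0,0,0,73.5],[0,0,0,0,0,84],[0,0,0,0,0,94.5],[0,0,0,0,0,105]]]'
python3 -m pendant '[[[0,0,0,0,0,8],[0,0,0,0,0,16],[0,0,0,0,0,16],[0,0,0,0,0,16]]]'
python3 -c "
from h import *
o=get_obs();print(o['joint_pos'].round(1))"
```

```text
clock: 55.7
tool_pos: [0.5381, 0.2086, 0.1175]
orientation: [180.0, 0.1, 52.9]
force: [2.0, -5.3, 1.0]
opening: 0.0336
clock: 56.2
tool_pos: [0.538, 0.2098, 0.1185]
orientation: [-180.0, -0.0, 52.9]
force: [-0.1, -0.0, -0.6]
opening: 0.0678
clock: 57.45
tool_pos: [0.538, 0.2096, 0.1184]
orientation: [180.0, -0.0, 158.2]
force: [0.2, 0.4, -0.1]
opening: 0.0875
clock: 58.7
tool_pos: [0.538, 0.2097, 0.1184]
orientation: [180.0, 0.0, -96.8]
force: [-1.4, 0.3, 0.8]
opening: 0.0877
clock: 59.95
tool_pos: [0.538, 0.2096, 0.1184]
orientation: [-180.0, 0.0, 8.2]
force: [0.0, 0.2, -1.2]
opening: 0.0876
clock: 60.45
tool_pos: [0.5381, 0.2096, 0.1185]
orientation: [-180.0, -0.0, 23.7]
force: [-0.4, 0.8, 0.2]
opening: 0.0875
[ 40.7  16.8 -20.1  -0.  -53.1 163. ]
```

```bash
python3 -m pendant '[[[0,-0.8,0,0,0,0],[0,-0.8,0,0,0,0],[0,-0.8,0,0,0,0],[0,-0.8,0,0,0,0],[0,-0.8,0,0,0,0],[0,-0.8,0,0,0,0],[0,-0.8,0,0,0,0]]]' 1
python3 -m pendant '[[[0,0,-0.1,0,0,-10.5],[0,0,-0.2,0,0,-21],[0,0,-0.3,0,0,-31.5],[0,0,-0.4,0,0,-42],[0,0,-0.4,0,0,-52.5],[0,0,-0.5,0,0,-63],[0,0,-0.6,0,0,-73.5],[0,0,-0.7,0,0,-84],[0,0,-0.8,0,0,-94.5],[0,0,-0.9,0,0,-105]]]'
python3 -m pendant '[[[0,0,-0.1,0,0,-10.5],[0,0,-0.2,0,0,-21],[0,0,-0.3,0,0,-31.5],[0,0,-0.4,0,0,-42],[0,0,-0.4,0,0,-52.5],[0,0,-0.5,0,0,-63],[0,0,-0.6,0,0,-73.5],[0,0,-0.7,0,0,-84],[0,0,-0.8,0,0,-94.5],[0,0,-0.9,0,0,-105]]]'
python3 -m pendant '[[[0,0,-0.1,0,0,-10.5],[0,0,-0.2,0,0,-21],[0,0,-0.3,0,0,-31.5],[0,0,-0.4,0,0,-42],[0,0,-0.4,0,0,-52.5],[0,0,-0.5,0,0,-63],[0,0,-0.6,0,0,-73.5],[0,0,-0.7,0,0,-84],[0,0,-0.8,0,0,-94.5],[0,0,-0.9,0,0,-105]]]'
python3 -m pendant '[[[0,0,-0.1,0,0,-8],[0,0,-0.1,0,0,-15],[0,0,-0.1,0,0,-15]]]'
python3 -c "
from h import *
o=get_obs();print(o['joint_pos'].round(1),o['moment'])"
```

```text
clock: 61.32
tool_pos: [0.538, 0.2087, 0.1184]
orientation: [180.0, 0.0, 23.8]
force: [1.0, -0.1, 0.6]
opening: 0.0331
clock: 62.58
tool_pos: [0.5378, 0.2088, 0.1176]
orientation: [180.0, 0.0, -81.5]
force: [-2.4, 0.8, 1.4]
opening: 0.0337
clock: 63.82
tool_pos: [0.538, 0.2091, 0.1167]
orientation: [180.0, 0.0, 173.5]
force: [-0.5, 1.2, 0.4]
opening: 0.0334
clock: 65.08
tool_pos: [0.5381, 0.2088, 0.1158]
orientation: [180.0, -0.0, 68.5]
force: [0.3, -0.3, 0.8]
opening: 0.033
clock: 65.45
tool_pos: [0.5381, 0.2088, 0.1157]
orientation: [180.0, -0.0, 53.9]
force: [0.5, -0.7, -0.4]
opening: 0.0331
[  40.6   16.9  -20.3    0.   -52.8 -166.7] [-0.09403902 -0.29933365 -0.00805002]
```

```bash
python3 -m pendant '[[[0,0,1,0,0,0],[0,0,1.5,0,0,0],[0,0,1.5,0,0,0],[0,0,1.5,0,0,0]]]' -1
python3 -m pendant '[[[0,0,0,0,0,10.5],[0,0,0,0,0,21],[0,0,0,0,0,31.5],[0,0,0,0,0,42],[0,0,0,0,0,52.5],[0,0,0,0,0,63],[0,0,0,0,0,73.5],[0,0,0,0,0,84],[0,0,0,0,0,94.5],[0,0,0,0,0,105]]]'
python3 -m pendant '[[[0,0,0,0,0,10.5],[0,0,0,0,0,21],[0,0,0,0,0,31.5],[0,0,0,0,0,42],[0,0,0,0,0,52.5],[0,0,0,0,0,63],[0,0,0,0,0,73.5],[0,0,0,0,0,84],[0,0,0,0,0,94.5],[0,0,0,0,0,105]]]'
python3 -m pendant '[[[0,0,0,0,0,10.5],[0,0,0,0,0,21],[0,0,0,0,0,31.5],[0,0,0,0,0,42],[0,0,0,0,0,52.5],[0,0,0,0,0,63],[0,0,0,0,0,73.5],[0,0,0,0,0,84],[0,0,0,0,0,94.5],[0,0,0,0,0,105]]]'
python3 -m pendant '[[[0,0,0,0,0,8],[0,0,0,0,0,15],[0,0,0,0,0,15],[0,0,0,0,0,15]]]'
python3 -m pendant '[[[0,0,0,0,0,0],[0,0,0,0,0,0],[0,0,0,0,0,0],[0,0,0,0,0,0],[0,0,0,0,0,0],[0,0,0,0,0,0],[0,0,0,0,0,0]]]' 1
python3 -m pendant '[[[0,0,-0.1,0,0,-10.5],[0,0,-0.2,0,0,-21],[0,0,-0.3,0,0,-31.5],[0,0,-0.4,0,0,-42],[0,0,-0.4,0,0,-52.5],[0,0,-0.5,0,0,-63],[0,0,-0.6,0,0,-73.5],[0,0,-0.7,0,0,-84],[0,0,-0.8,0,0,-94.5],[0,0,-0.9,0,0,-105]]]'
python3 -m pendant '[[[0,0,-0.1,0,0,-10.5],[0,0,-0.2,0,0,-21],[0,0,-0.3,0,0,-31.5],[0,0,-0.4,0,0,-42],[0,0,-0.4,0,0,-52.5],[0,0,-0.5,0,0,-63],[0,0,-0.6,0,0,-73.5],[0,0,-0.7,0,0,-84],[0,0,-0.8,0,0,-94.5],[0,0,-0.9,0,0,-105]]]'
python3 -m pendant '[[[0,0,-0.1,0,0,-10.5],[0,0,-0.2,0,0,-21],[0,0,-0.3,0,0,-31.5],[0,0,-0.4,0,0,-42],[0,0,-0.4,0,0,-52.5],[0,0,-0.5,0,0,-63],[0,0,-0.6,0,0,-73.5],[0,0,-0.7,0,0,-84],[0,0,-0.8,0,0,-94.5],[0,0,-0.9,0,0,-105]]]'
python3 -m pendant '[[[0,0,-0.1,0,0,-8],[0,0,-0.1,0,0,-15],[0,0,-0.1,0,0,-15]]]'
python3 -c "
from h import *
o=get_obs();print(o['joint_pos'].round(1),o['moment'])"
```

```text
clock: 65.95
tool_pos: [0.538, 0.2088, 0.1172]
orientation: [-180.0, -0.0, 53.9]
force: [-0.3, 0.2, -0.1]
opening: 0.0679
clock: 67.2
tool_pos: [0.538, 0.2087, 0.1171]
orientation: [-180.0, -0.0, 159.2]
force: [0.3, 0.1, 0.0]
opening: 0.0877
clock: 68.45
tool_pos: [0.538, 0.2088, 0.1172]
orientation: [180.0, -0.0, -95.8]
force: [0.6, 0.1, 0.0]
opening: 0.0877
clock: 69.7
tool_pos: [0.538, 0.2088, 0.1171]
orientation: [180.0, 0.0, 9.2]
force: [-1.2, -0.3, 0.0]
opening: 0.0876
clock: 70.2
tool_pos: [0.5381, 0.2088, 0.1172]
orientation: [-180.0, -0.0, 23.7]
force: [-0.4, 1.2, -0.6]
opening: 0.0881
clock: 71.08
tool_pos: [0.538, 0.2088, 0.1172]
orientation: [-180.0, 0.0, 23.8]
force: [-0.7, 0.2, -0.6]
opening: 0.033
clock: 72.32
tool_pos: [0.5379, 0.2088, 0.1163]
orientation: [180.0, 0.0, -81.5]
force: [-1.4, 0.4, 1.1]
opening: 0.0334
clock: 73.58
tool_pos: [0.538, 0.209, 0.1154]
orientation: [180.0, 0.0, 173.5]
force: [-0.4, -0.1, 1.3]
opening: 0.0331
clock: 74.82
tool_pos: [0.5381, 0.2089, 0.1146]
orientation: [180.0, -0.0, 68.5]
force: [0.3, -0.3, 0.8]
opening: 0.0331
clock: 75.2
tool_pos: [0.5381, 0.2088, 0.1144]
orientation: [180.0, -0.0, 53.9]
force: [0.3, -0.0, -0.0]
opening: 0.0333
[  40.6   17.   -20.4    0.   -52.6 -166.7] [ 0.01090871 -0.09992688 -0.00950742]
```

```bash
python3 -m pendant '[[[0,0,1,0,0,0],[0,0,1.5,0,0,0],[0,0,1.5,0,0,0],[0,0,1.5,0,0,0]]]' -1
python3 -m pendant '[[[0,0,0,0,0,10.5],[0,0,0,0,0,21],[0,0,0,0,0,31.5],[0,0,0,0,0,42],[0,0,0,0,0,52.5],[0,0,0,0,0,63],[0,0,0,0,0,73.5],[0,0,0,0,0,84],[0,0,0,0,0,94.5],[0,0,0,0,0,105]]]'
python3 -m pendant '[[[0,0,0,0,0,10.5],[0,0,0,0,0,21],[0,0,0,0,0,31.5],[0,0,0,0,0,42],[0,0,0,0,0,52.5],[0,0,0,0,0,63],[0,0,0,0,0,73.5],[0,0,0,0,0,84],[0,0,0,0,0,94.5],[0,0,0,0,0,105]]]'
python3 -m pendant '[[[0,0,0,0,0,10.5],[0,0,0,0,0,21],[0,0,0,0,0,31.5],[0,0,0,0,0,42],[0,0,0,0,0,52.5],[0,0,0,0,0,63],[0,0,0,0,0,73.5],[0,0,0,0,0,84],[0,0,0,0,0,94.5],[0,0,0,0,0,105]]]'
python3 -m pendant '[[[0,0,0,0,0,8],[0,0,0,0,0,15],[0,0,0,0,0,15],[0,0,0,0,0,15]]]'
python3 -m pendant '[[[0,0,0,0,0,0],[0,0,0,0,0,0],[0,0,0,0,0,0],[0,0,0,0,0,0],[0,0,0,0,0,0],[0,0,0,0,0,0],[0,0,0,0,0,0]]]' 1
python3 -m pendant '[[[0,0,-0.1,0,0,-10.5],[0,0,-0.2,0,0,-21],[0,0,-0.3,0,0,-31.5],[0,0,-0.4,0,0,-42],[0,0,-0.4,0,0,-52.5],[0,0,-0.5,0,0,-63],[0,0,-0.6,0,0,-73.5],[0,0,-0.7,0,0,-84],[0,0,-0.8,0,0,-94.5],[0,0,-0.9,0,0,-105]]]'
python3 -m pendant '[[[0,0,-0.1,0,0,-10],[0,0,-0.2,0,0,-20],[0,0,-0.3,0,0,-30],[0,0,-0.4,0,0,-40],[0,0,-0.4,0,0,-50],[0,0,-0.5,0,0,-60],[0,0,-0.6,0,0,-70],[0,0,-0.7,0,0,-80],[0,0,-0.8,0,0,-90],[0,0,-0.8,0,0,-90]]]'
python3 -c "
from h import *
o=get_obs();print(o['joint_pos'].round(1),o['moment'],o['tau'])"
```

```text
clock: 75.7
tool_pos: [0.538, 0.2087, 0.1158]
orientation: [-180.0, 0.0, 53.9]
force: [-0.6, -0.0, -0.2]
opening: 0.0677
clock: 76.95
tool_pos: [0.538, 0.2087, 0.1158]
orientation: [-180.0, -0.0, 159.2]
force: [-0.0, -0.3, 0.1]
opening: 0.0877
clock: 78.2
tool_pos: [0.538, 0.2088, 0.1158]
orientation: [180.0, -0.0, -95.8]
force: [-0.4, 0.1, 0.2]
opening: 0.0872
clock: 79.45
tool_pos: [0.538, 0.2087, 0.1158]
orientation: [180.0, 0.0, 9.2]
force: [-0.0, 0.1, 0.4]
opening: 0.0877
clock: 79.95
tool_pos: [0.5381, 0.2088, 0.1159]
orientation: [-180.0, 0.0, 23.7]
force: [-0.7, -0.6, -0.2]
opening: 0.0876
clock: 80.82
tool_pos: [0.538, 0.2088, 0.1158]
orientation: [-180.0, 0.0, 23.8]
force: [-0.3, 0.4, 0.1]
opening: 0.0331
clock: 82.08
tool_pos: [0.5379, 0.2088, 0.115]
orientation: [180.0, 0.0, -81.5]
force: [-1.6, 0.8, 2.0]
opening: 0.0332
clock: 83.32
tool_pos: [0.5381, 0.2085, 0.1147]
orientation: [-180.0, 0.0, -171.2]
force: [-1.6, -1.3, 5.4]
opening: 0.033
[ 40.6  17.  -20.4   0.  -52.6 -31.8] [-0.73784495  0.57204708 -0.00226953] [  0.88103419 -46.01592064  24.42571878   5.2687338    0.95091105
  -1.25264961]
```

```bash
for k in 1; do python3 -m pendant '[[[0,0,-0.1,0,0,-8],[0,0,-0.2,0,0,-16],[0,0,-0.3,0,0,-24],[0,0,-0.3,0,0,-24]]]'
python3 -c "
from h import *
o=get_obs();print(o['orientation'][2],o['moment'],o['tau'][5])"
python3 -m pendant '[[[0,0,-0.1,0,0,-8],[0,0,-0.2,0,0,-16],[0,0,-0.3,0,0,-24],[0,0,-0.3,0,0,-24]]]'
python3 -c "
from h import *
o=get_obs();print(o['orientation'][2],o['moment'],o['tau'][5])"
python3 -m pendant '[[[0,0,0,0,0,-8],[0,0,0,0,0,-16],[0,0,0,0,0,-24],[0,0,0,0,0,-24]]]'
python3 -c "
from h import *
o=get_obs();print(o['orientation'][2],o['moment'],o['tau'][5])"
done
```

```text
clock: 83.82
tool_pos: [0.5379, 0.2085, 0.1146]
orientation: [-180.0, 0.0, 164.9]
force: [-3.2, -2.1, 8.7]
opening: 0.0334
164.8873830393512 [-0.51901905  1.07417518  0.14123483] -1.0517236590385437
clock: 84.32
tool_pos: [0.5381, 0.2089, 0.1144]
orientation: [180.0, 0.0, 140.9]
force: [-2.7, -0.3, 7.5]
opening: 0.0332
140.89490722710144 [-0.01082397  1.05279135  0.12253793] -1.0523167625069618
clock: 84.82
tool_pos: [0.5387, 0.2092, 0.1144]
orientation: [179.9, 0.0, 117.0]
force: [-0.7, -0.0, 5.6]
opening: 0.0334
116.97731329027161 [0.14134442 0.06784114 0.00763229] -0.9636127576231956
```

```bash
python3 -m pendant '[[[0,0,0,0,0,-6],[0,0,0,0,0,-12],[0,0,0,0,0,-18],[0,0,0,0,0,-24]]]'
cat > st.py <<'E'
from h import *
o=get_obs();w=snapshot("wrist");C=w["tool_from_camera"];c=cloud(w,C);hsv=cv2.cvtColor(w["pixels"],cv2.COLOR_RGB2HSV)
m=(hsv[...,0]>12)&(hsv[...,0]<35)&(hsv[...,1]>120)&(np.hypot(c[...,0],c[...,1])<.014)&(c[...,2]>-.05)
print("yaw",o['orientation'][2].round(1),"moment",o['moment'].round(3),"tau6",o['tau'][5].round(2),"head top z",(o["tool_pos"][2]-np.median(c[m][:,2])).round(4),m.sum())
E
python3 st.py
python3 -m pendant '[[[0,0,0,0,0,-6],[0,0,0,0,0,-12],[0,0,0,0,0,-18],[0,0,0,0,0,-24]]]'
python3 st.py
```

```text
clock: 85.32
tool_pos: [0.5389, 0.209, 0.1144]
orientation: [179.9, -0.0, 93.0]
force: [1.7, -1.5, 4.4]
opening: 0.0334
yaw 93.0 moment [-0.562 -0.575  0.723] tau6 0.67 head top z 0.1351 1142
clock: 85.88
tool_pos: [0.5387, 0.2086, 0.1143]
orientation: [179.9, -0.0, 69.0]
force: [-0.0, -1.1, 5.0]
opening: 0.0333
yaw 69.0 moment [-0.779 -0.186  0.733] tau6 0.66 head top z 0.135 1284
```

End stop reached: torque jumped to 0.72 N·m and held while the jaws slipped; the head top is at 135 mm, as expected when tight. Release, retreat and check.

```bash
python3 -m pendant '[[[0,0,0,0,0,0],[0,0,0,0,0,0],[0,0,0,0,0,0],[0,0,0,0,0,0],[0,0,0,0,0,0]]]' -1
python3 -m pendant '[[[0,0,40,0,0,0],[0,0,90,0,0,0],[0,0,140,0,0,0],[0,0,140,0,0,0],[0,0,140,0,0,0]]]'
python3 -m pendant '[[[-60,-20,0,0,0,-10],[-110,-60,0,0,0,-20],[-120,-120,0,0,0,-30],[-120,-180,0,0,0,-40],[-120,-230,0,0,0,-50],[-120,-230,0,0,0,-50],[-120,-230,0,0,0,-50]]]'
python3 - <<'E'
from h import *
s=snapshot("scene");t=snapshot("top");np.savez("top4.npz",**t)
a=cv2.resize(s["pixels"][180:290,280:420],None,fx=4.2,fy=4.2,interpolation=2)
b=cv2.resize(t["pixels"][140:330,170:520],(588,319))
im=np.zeros((a.shape[0]+319,588,3),np.uint8);im[:a.shape[0],:a.shape[1]]=a[:,:588];im[a.shape[0]:]=b
im=cv2.resize(im,None,fx=.76,fy=.76) if im.shape[0]>600 else im
cv2.imwrite("pics/fin.png",im[...,::-1]);print(im.shape)
s0=dict(np.load("top0.npz"));c=cloud(t);z=c[...,2];hsv=cv2.cvtColor(t["pixels"],cv2.COLOR_RGB2HSV)
m=(hsv[...,0]>12)&(hsv[...,0]<30)&(hsv[...,1]>150)&(z>.12)&(z<.16);m[:,:230]=0;m[:,345:]=0;m[:200]=0;m[300:]=0
n,l,st,ce=cv2.connectedComponentsWithStats(m.astype(np.uint8));i=1+np.argmax(st[1:,4]);print("head",st[i],ray(t,*ce[i],.135),np.median(z[l==i]))
d=np.abs(t["pixels"].astype(int)-s0["pixels"]).sum(2)
for nm,(x0,y0,x1,y1) in dict(bottle=(345,140,375,170),brush=(165,290,250,325),mug=(160,225,200,275),spare=(185,180,225,215)).items(): print(nm,(d[y0:y1,x0:x1]>90).mean().round(3))
o=get_obs();print(o["tool_pos"],o["force"])
E
```

```text
clock: 86.55
tool_pos: [0.538, 0.2088, 0.1135]
orientation: [-180.0, 0.0, 68.9]
force: [0.9, 0.4, 0.0]
opening: 0.0778
clock: 87.18
tool_pos: [0.5377, 0.2087, 0.2533]
orientation: [-180.0, -0.0, 68.8]
force: [0.1, 0.1, -0.8]
opening: 0.0875
clock: 88.05
tool_pos: [0.4278, -0.0568, 0.2505]
orientation: [-177.0, -0.2, 21.1]
force: [-0.1, -0.2, 0.1]
opening: 0.0876
(594, 447, 3)
head [259 232  14  14 141] [0.53675443 0.2084809  0.135     ] 0.13462201700877574
bottle 0.0
brush 0.011
mug 0.0
spare 0.0
[ 0.42809304 -0.05552368  0.250855  ] [ 0.22850472  0.28369095 -0.44214839]
```

View pics/fin.png

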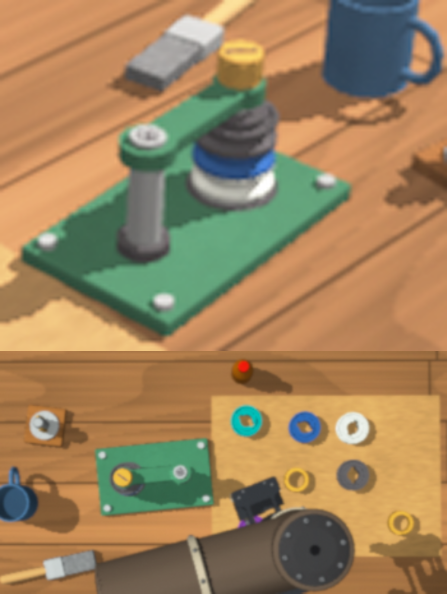

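The stack shows white, blue, dark with the pad on top and the arm closed; the bystanders are unchanged. Handing in.

```bash
python3 -m pendant '[[[0,0,0,0,0,0],[0,0,0,0,0,0]]]'; python3 -c "
from plant import *
print(close_job())"
```

```text
clock: 88.4
tool_pos: [0.4283, -0.0553, 0.2514]
orientation: [-177.0, -0.3, 21.3]
force: [0.2, 0.3, -0.5]
opening: 0.0876
the job is handed in; nothing more can be done
None
```

The three pulleys that fit are stacked on the stand's mandrel with the clamp closed and tight. I handed the job in at about 88 s.

**What I did:** The mandrel on the stand has its keys at a right angle (mandrel_b). I swung the arm out about 100° and stacked pulley_b1 (white), pulley_b2 (blue) and pulley_b3 (dark). I then swung the arm back until it met its stop at about 14 N and screwed the thumbscrew down in four grips. Three pulleys fitted, so no spacers were used.

**Last checks:**
- **Stack:** the top was at about 79.5 mm against 80 expected, with both keys visible in the keyways.
- **Screw:** the torque jumped to about 0.72 N·m at the end stop and the jaws then slipped. The head top was at 135 mm, as expected when tight.
- **Pad:** the last scene picture shows it on the stack. Pad force was not measured directly.
- **Bystanders:** the bottle, mug and spare mandrel looked unchanged from the start. About 1% of the brush area differed, and I never worked near it.
- **Unused parts:** the a-pulleys and spacers were still lying flat on the bench. The robot arm hid the purple look-alikes in the last top view, but I did not touch them.

**What disagreed:**
- **Slipped grip:** the white pulley slid about 7 mm in the grip when lifted. I measured this and allowed for it when placing.
- **Camera calibration:** the wrist camera's calibration shifted by up to about 2.5 mm between calls, so I aligned the pulleys to the mandrel within single images.

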